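Pin the side fence and hold a spice tub in the corner of a date coder

ROBOT

A 7-joint arm with a two-finger parallel gripper is mounted at the origin on the work surface. World frame = base frame: x ahead of the robot, y to its left, z up, the work surface at z = 0. Lengths are in m, angles in rad, forces in N, time in s.
With the tool pointing down it reaches from about 0.425 to 0.875 m from the base axis. Payload 8.4 kg.
Tool frame: the origin (TCP) lies on the centre line of the jaws, within the pads' length; the fingertips stand 8 mm ahead of it and the grasp point (between the pads) lies 11 mm behind it (env.nose_length is the distance from the TCP to the fingertips, in m); z points along the fingers, x is the direction in which the jaws open and shut, and the axes are right-handed (so a half turn about z gives the same grasp; the last joint's range is limited). The gripper opens to 87 mm and grips with 3 to 60 N. Pads are 19 mm wide; open, the fingers measure 117 mm over their backs; the gripper's body (75 mm by 190 mm) begins 51 mm behind the grasp point.
Start: joints at [1.005, 0.333, 0.04, 1.465, -0.013, 1.343, -0.059], TCP at [0.292, -0.58, 0.231] pointing down, gripper open.
Joint ranges: [-2.58, 2.58], [-0.38, 2.09], [-1.3, 1.39], [0.25, 2.4], [-1.5, 4.64], [0.08, 2.09], [-2.65, 2.65]. Speed limits (rad/s): [2.22, 2.22, 2.79, 2.79, 3.14, 3.14, 3.14].

INTERFACE

Orientations are given as a 3x3 rotation matrix whose columns are the frame's x, y, z axes.
In Python, from rig import env gives the robot as it stands.
- The arm moves only by the tool step_arm, never from a script. Its argument "deltas" is a list of rows, each a list of 5 numbers: the opening, from 0 (shut) to 1 (fully open), then the shift along the tool's x, y, z in mm, then the turn about the tool's z in degrees. In form: [[jaw, tx, ty, tz, yaw], ...]. A call has 1 to 5 rows; each row shifts and turns the commanded pose from where the row before left it, along the tool's axes as they then stand; what a row does not reach is not made up. A row lasts 1/12 s, in which the tool goes at most 41.7 mm and 7.16 degrees, less where a joint would pass 70% of its speed; a pose out of reach is approached as far as the arm can. A call with a gripper value outside its range is refused whole. The fingers move at their own pace and stop on an object; "squeeze" is the grip in N (left out, the last holds). Time passes only in rows, so rows that do not move let the fingers close. It gives the time, the measured TCP pose, the force and the opening at its end, in the units of the state.
- env.read_state(): the state, without advancing time (a new reading comes with each control period).
- env.get_image(name): name is "side" or "top"; returns a dict with "image" (400x640x3 uint8, red, green, blue), "fx", "fy", "cx", "cy" (pixels), "k1" (the pictures are not rectified: a ray, as slopes to the right and down, at radius r is drawn at 1 + k1 r^2 times it, then the intrinsics apply), "extrinsics" (4x4, takes a point from world to camera coordinates). Camera axes: x right, y down, z forward; pixel columns grow to the right and rows downward; lengths in m; the calibration is good to about 2 mm. A picture is of the moment at which its call begins. There is no depth.
- env.finish_job(): hands the job in, once; it reports no verdict.
The state is a dict: "t": time; "joint_pos": joint angles; "qd": joint speeds; "effort": joint torques, N m; "tool_pos": TCP position; "ee_rot": TCP orientation; "force": force on the tool from outside, world axes, zero at the start; "wrist_torque": the same for the moment, N m; "finger_gap": finger opening in m.
Only numpy, scipy, OpenCV 4.12 (cv2) and the standard library are available. Lean on these libraries where they do the work, as an engineer would, in place of code of your own. Each camera call takes 0.05 s, during which the arm holds its last target.

TASK

Get the tub ready for date coding: slide the coder's side fence all the way in to its end stop and drop the loose lock pin fully home through the fence's lug into the base plate. Then take the white rectangular tub from the tray, stand it on the base plate and press it firmly into the corner, one short end flat against the coder's stop face and a long side flat against the pinned fence, leaving the other kitchen things where they are. Finish while still holding it there, pressed against both stops at once: do not let go.

Things in the scene. Friction and masses are not known exactly. Their poses are not given: they have to be found in the camera images.
- corner (a point): the bay's inside corner, on the base plate's top (20 mm above the counter), where the coder's stop face and the home side fence's inner face meet. x points level into the stop face, y level into the fence, z up. In this frame the plate reaches from x -190 to +50, y -175 to +85 mm. The coder behind the stop face is a grey box 180 mm wide, 95 mm tall.
- bay: the fixed coding bay; origin at the centre of its base plate (240 x 260 x 20 mm) on the counter, axes as the corner frame. Its stop face is an upright steel plate with a small dark print window, at x = 0 of the corner frame from y -125 to +35 mm, its top 70 mm above the plate. Stop face and fence are polished and slippery.
- carriage (a joint): how far the side fence with its lug is drawn out from its end stop, in m, along +y of the corner frame: 0 = home, the lug hole over the base hole; 0.045 = fully out. It slides with about 2 N of friction and stays where it is left; unpinned it gives way under a push.
- fence_outer (a point): the centre of the outer face (the side away from the tub's place) of the side fence, an upright steel strip 140 mm long (x), 10 mm thick (y), its top 28 mm above the plate. Home, its inner face is at y = 0 of the corner frame, from x -152 to -12 mm. The lug stands on its outer side at the end far from the coder.
- lug_hole (a point): the centre of the mouth of the hole through the fence's lug, a flat steel plate 44 mm (x) x 40 mm (y) x 12 mm thick on the outer side of the fence, its top 13 mm above the base plate. The hole is 11.5 mm across; it moves with the fence. Axes as the corner frame.
- base_hole (a point): the centre of the mouth of the hole in the base plate's top, 11.5 mm across and 20 mm deep, fixed, at x -130, y +30 mm in the corner frame. Axes as the corner frame.
- pin_tip (a point): the lower tip of the steel lock pin; z runs up along the pin. From the tip: a tapered foot 4 mm, a shank 10 mm thick up to 26 mm, a collar 20 mm across from 26 to 30 mm, a round grip 16 mm across from 30 to 70 mm. Fully home, the collar rests on the lug and the tip is 13 mm below the base plate's top.
- pin_center (a point): the centre of the lock pin, half-way up (35 mm above its tip; the round grip reaches from 5 mm below to 35 mm above this point). At the start the pin stands upright in a hole of a grey block 50 x 50 x 30 mm on the counter, the collar on the block's top.
- tub: the white rectangular tub; this origin is the centre of its underside, axes as for its centre
- tub_center (a point): the centre, half-way up, of the white closed tub: 90 mm long (its x axis), 60 mm wide (y), 86 mm tall with its lid; the lowest 78 mm have flat upright sides. It weighs about 0.3 to 0.6 kg. At the start it stands upright in the steel tray (floor 4 mm thick, rim 18 mm above the counter). Its two short ends are alike.
- jar_a: closed glass jar of chilli with red lid, 84 mm across, 100 mm tall, in the tray; leave alone. Origin: centre of its underside
- jar_b: closed glass jar of ground spice with red lid, 84 mm across, 100 mm tall, in the tray; leave alone. Origin: centre of its underside
- squeeze: round squeeze bottle with a pointed nozzle, 58 mm across, 165 mm tall, in the tray; leave alone. Origin: centre of its underside
- jar_lid: loose red jar lid, 88 mm across, 14 mm thick, lying flat in the tray; leave alone. Origin: centre of its underside
- dish: small white sauce dish, 90 mm across, 30 mm tall, on the counter; leave alone. Origin: centre of its underside
- spoon: steel spoon lying on the counter near the robot; leave alone. Origin: on the counter under the spoon
- shaker: small steel spice shaker, 48 mm across, 84 mm tall, on the counter; leave alone. Origin: centre of its underside

How it is judged:
By the outcome, as a careful person would: the job done as asked, in the order asked, and still so for the second after the job is handed in, while the arm keeps its last pose, push and grip.
It also fails if it takes over 72 s, if anything falls off the work surface, if the arm or the gripper's body presses on something with over 40 N, if the wrist force passes 120 N, or if a joint passes its speed limit or range.

## Working session

There is one attempt and no reset: what is moved stays moved. The work goes in short steps, Python scripts to look and compute and a tool call to move; the robot and the scene stay as the last step left them, time stands still between calls to the robot, and variables do not carry over. Pictures are saved under pics/ and viewed, and the job is handed in when it is done.

Besides the shell and the picture viewer there is one more tool, called after "Request:" as a command line: name --pt "numbers of a row" for each row, then --argument value for the rest. step_arm: Moves the arm, as the interface text tells. Its arguments: {"type":"object","properties":{"deltas":{"type":"array"},"squeeze":{"type":"number"}},"required":["deltas"]}

```bash
ls; mkdir -p pics; python3 - <<'E'
from rig import env
import cv2, numpy as np
s=env.read_state()
for k,v in s.items(): print(k,np.round(v,4).tolist())
print(env.nose_length)
for n in("side","top"):
    d=env.get_image(n); cv2.imwrite(f"pics/{n}0.png",d["image"][...,::-1])
    print(n,[d[k] for k in("fx","fy","cx","cy","k1")]);print(np.round(d["extrinsics"],4).tolist())
E
```

```text
pics
t 0.0
joint_pos [1.0048, 0.3339, 0.0399, 1.4663, -0.0134, 1.3433, -0.0585]
qd [0.0009, -0.0001, 0.0006, -0.0029, -0.0005, -0.0014, -0.0019]
effort [-0.0007, -65.6361, 1.3347, -40.381, -0.0598, 0.0447, 0.0002]
tool_pos [0.2923, -0.5801, 0.2297]
ee_rot [[0.45, -0.893, -0.0008], [-0.893, -0.45, 0.0014], [-0.0016, 0.0001, -1.0]]
force [-0.8238, 0.3527, -0.7432]
wrist_torque [0.0082, 0.0042, 0.0075]
finger_gap 0.0869
0.008
side [482.45790424905886, 482.45790424905886, 327.0022320412324, 202.21019640430632, -0.08597494520007802]
[[-0.8237, -0.5667, 0.0185, 0.3837], [-0.3856, 0.5359, -0.7511, 0.2373], [0.4158, -0.6258, -0.6599, 1.1369], [0.0, 0.0, 0.0, 1.0]]
top [402.17832590183264, 402.17832590183264, 324.9300788107204, 195.56422498557328, 0.032884917276265385]
[[-0.0109, -0.9999, -0.011, -0.0119], [-0.9976, 0.0116, -0.0681, 0.513], [0.0682, 0.0102, -0.9976, 1.0688], [0.0, 0.0, 0.0, 1.0]]
```

View pics/side0.png

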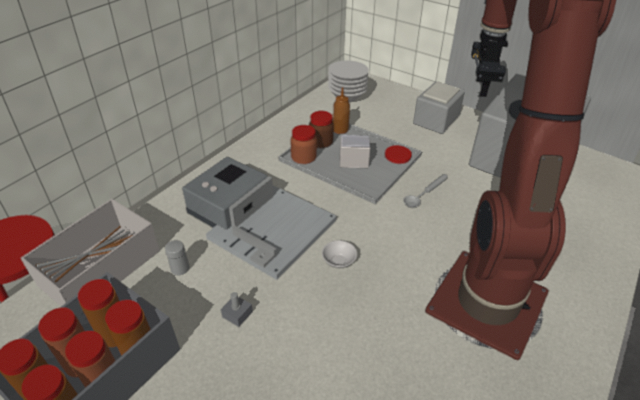

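View pics/top0.png

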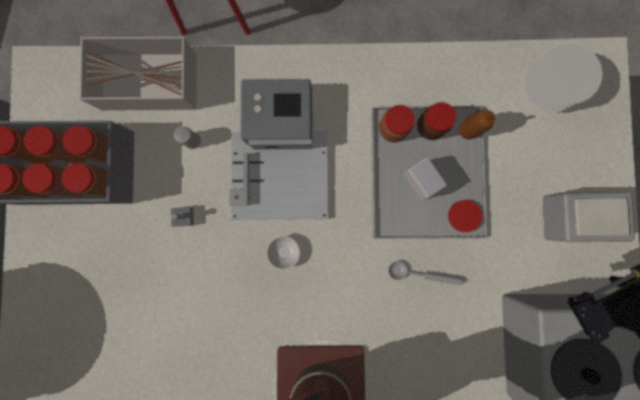

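The side view shows the fence and lug near (245,245), the pin block at (237,308) and the tub at (355,151). In the top view the fence is at (238,180), the pin at (184,215) and the tub at (425,178). I'll zoom in on these.

```bash
cat > h.py <<'E'
from rig import env
import cv2, numpy as np
def grab(n,save=None):
    d=env.get_image(n)
    if save: cv2.imwrite(f"pics/{save}.png",d["image"][...,::-1])
    return d
def und(d,uv):
    p=(np.atleast_2d(uv).astype(float)-[d["cx"],d["cy"]])/[d["fx"],d["fy"]]
    q=p.copy()
    for _ in range(30): q=p/(1+d["k1"]*(q**2).sum(1,keepdims=True))
    return q
def rays(d,uv):
    E=np.array(d["extrinsics"]);R,t=E[:3,:3],E[:3,3]
    q=und(d,uv); v=np.c_[q,np.ones(len(q))]@R
    return -R.T@t, v/np.linalg.norm(v,axis=1,keepdims=True)
def onz(d,uv,z):
    o,v=rays(d,uv); return o+v*((z-o[2])/v[:,2:])
def proj(d,P):
    E=np.array(d["extrinsics"]);c=np.atleast_2d(P)@E[:3,:3].T+E[:3,3]
    q=c[:,:2]/c[:,2:];q=q*(1+d["k1"]*(q**2).sum(1,keepdims=True))
    return q*[d["fx"],d["fy"]]+[d["cx"],d["cy"]]
def tri(ds,uvs):
    A=np.zeros((3,3));b=np.zeros(3);L=[]
    for d,uv in zip(ds,uvs):
        o,v=rays(d,uv);v=v[0];M=np.eye(3)-np.outer(v,v);A+=M;b+=M@o;L.append((M,o))
    X=np.linalg.solve(A,b); return X,[round(float(np.linalg.norm(M@(X-o)))*1000,1) for M,o in L]
def crop(img,x0,y0,w,h,k,save):
    c=cv2.resize(img[y0:y0+h,x0:x0+w],None,fx=k,fy=k,interpolation=cv2.INTER_CUBIC)
    c=np.ascontiguousarray(c)
    for i in range(x0-x0%10+10,x0+w,10):
        cv2.line(c,((i-x0)*k,0),((i-x0)*k,6 if i%50 else 14),(255,255,0),1)
        if i%20==0: cv2.putText(c,str(i),((i-x0)*k-10,18),0,.35,(255,255,0))
    for i in range(y0-y0%10+10,y0+h,10):
        cv2.line(c,(0,(i-y0)*k),(6,(i-y0)*k),(255,255,0),1)
        if i%20==0: cv2.putText(c,str(i),(8,(i-y0)*k+4),0,.35,(255,255,0))
    cv2.imwrite(f"pics/{save}.png",c[...,::-1])
E
python3 - <<'E'
from h import *
s=grab("side");t=grab("top")
import pickle;pickle.dump((s,t),open("init.pkl","wb"))
crop(s["image"],200,180,150,150,5,"s_bay")
crop(t["image"],160,120,180,120,4,"t_bay")
crop(s["image"],270,80,150,120,5,"s_tub")
crop(t["image"],365,95,140,150,4,"t_tub")
E
```

```text
(no output)
```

View pics/s_bay.png

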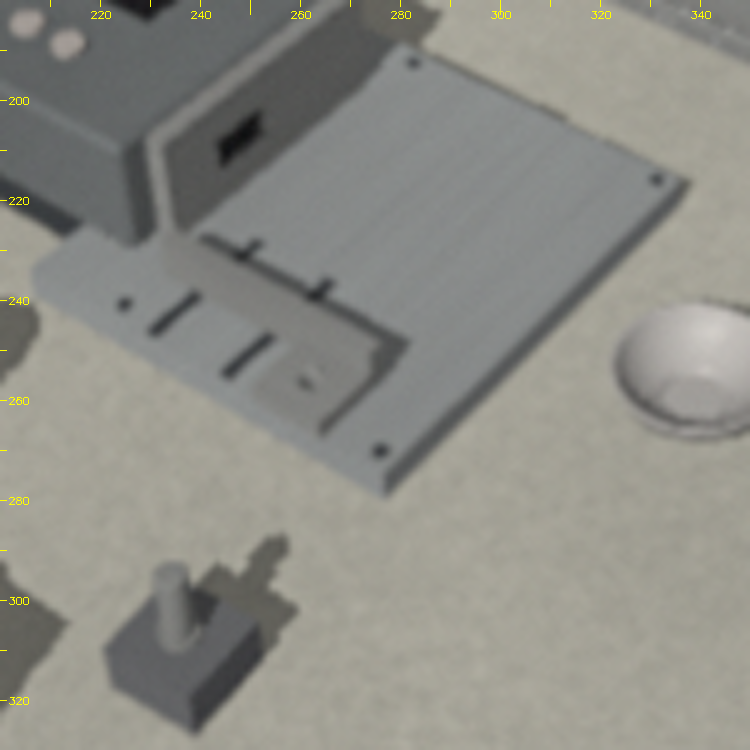

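View pics/t_bay.png

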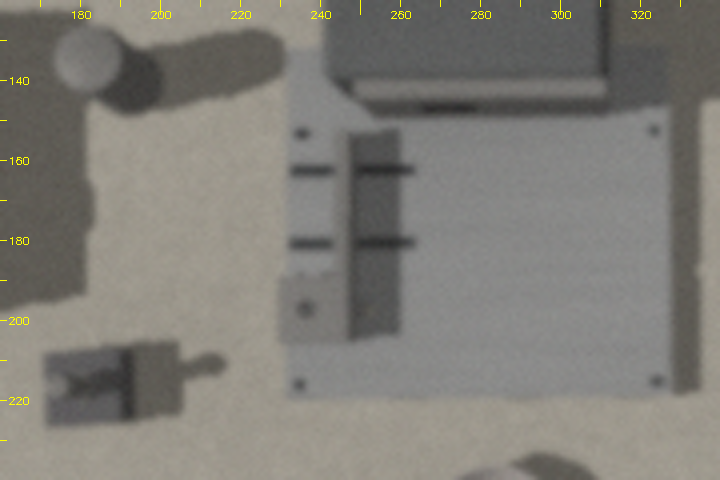

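View pics/s_tub.png

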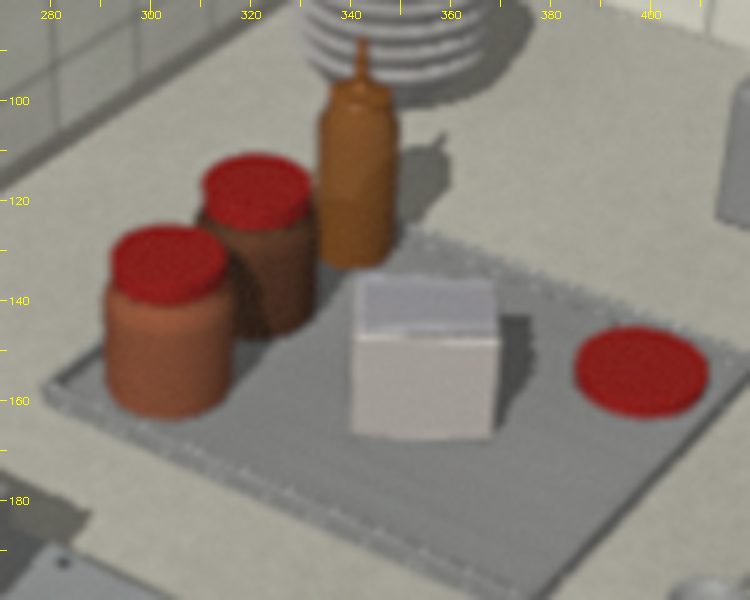

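View pics/t_tub.png

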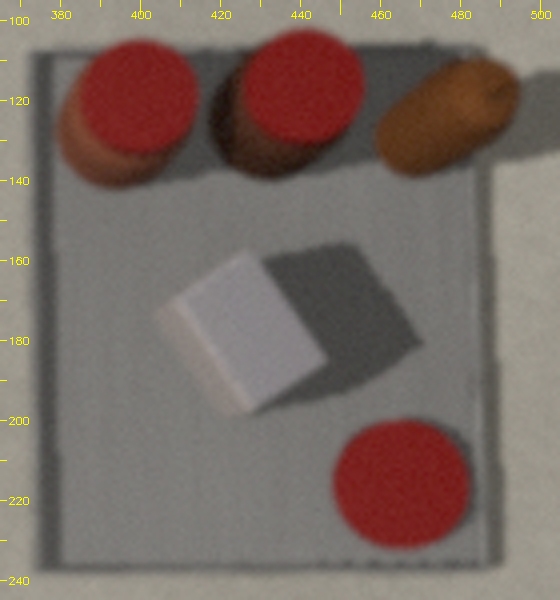

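```bash
python3 - <<'E'
from h import *
import pickle;s,t=pickle.load(open("init.pkl","rb"))
T=[(235,153.3),(323.5,152.5),(324,215),(234.8,216)];S=[(225,240.8),(282.5,192.3),(331.2,215.7),(276,270.2)]
for a,b in zip(S,T):
    X,r=tri([s,t],[a,b]);print("screw",X.round(4),r,onz(s,[a],.02)[0].round(4),onz(t,[b],.02)[0].round(4))
print("lughole")
a,b=(260.5,256.2),(236.3,196.8)
X,r=tri([s,t],[a,b]);print(X.round(4),r,onz(s,[a],.033)[0].round(4),onz(t,[b],.033)[0].round(4))
print("plate corners side",onz(s,[(206,235.5),(281,188),(338,216.5),(276.5,275.5)],.02).round(4).tolist())
print("plate top", onz(t,[(231.3,219.3),(327.8,219.0)],.02).round(4).tolist())
print("fence top edge in top view", onz(t,[(247.5,153),(247.5,205),(243.5,153),(243.5,188)],.048).round(4).tolist())
print("stop foot side", onz(s,[(236.5,226),(280,189)],.02).round(4).tolist(), "top of stop", onz(t,[(248,143.5),(311.5,143.5)],.09).round(4).tolist())
print("pin top",tri([s,t],[(234.5,293.5),(173.8,216.3)]), )
print("block top center: side corners",onz(s,[(220.5,309),(238,319.5),(252,306)],.03).round(4).tolist(),"top",onz(t,[(171,208),(192,207.5),(192,225),(171.5,226.5)],.03).round(4).tolist())
print("tub lid: ",onz(t,[(426,157.5),(446.5,184.5),(428,198),(408.5,170.5)],.09).round(4).tolist(), onz(s,[(341.5,135.5),(369,136),(370,147.5),(341,146.5)],.088).round(4).tolist())
E
```

```text
screw [0.6312 0.2257 0.0197] [0.7, 0.7] [0.6316 0.2262 0.02  ] [0.6306 0.2252 0.02  ]
screw [ 0.631  -0.0144  0.0198] [1.3, 1.3] [ 0.632  -0.0137  0.02  ] [ 0.6299 -0.0151  0.02  ]
screw [ 0.4611 -0.0142  0.0198] [0.8, 0.8] [ 0.4617 -0.0136  0.02  ] [ 0.4604 -0.0146  0.02  ]
screw [0.4612 0.2257 0.0192] [0.8, 0.8] [0.4614 0.2266 0.02  ] [0.4605 0.2251 0.02  ]
lughole
[0.513  0.2199 0.0311] [1.9, 1.9] [0.5135 0.2219 0.033 ] [0.5113 0.2183 0.033 ]
plate corners side [[0.6855, 0.2413, 0.02], [0.6477, -0.0264, 0.02], [0.4447, -0.0218, 0.02], [0.4499, 0.2389, 0.02]]
plate top [[0.4517, 0.2345, 0.02], [0.4496, -0.0247, 0.02]]
fence top edge in top view [[0.626, 0.1856, 0.048], [0.4884, 0.1854, 0.048], [0.6261, 0.1962, 0.048], [0.5332, 0.196, 0.048]]
stop foot side [[0.6448, 0.1678, 0.02], [0.6472, -0.0211, 0.02]] top of stop [[0.6429, 0.1758, 0.09], [0.641, 0.0143, 0.09]]
pin top (array([0.46054013, 0.36708073, 0.07558347]), [0.1, 0.1])
block top center: side corners [[0.4848, 0.3945, 0.03], [0.434, 0.3925, 0.03], [0.4329, 0.3469, 0.03]] top [[0.4836, 0.3924, 0.03], [0.4843, 0.3367, 0.03], [0.4378, 0.3361, 0.03], [0.4345, 0.3903, 0.03]]
tub lid:  [[0.6012, -0.2745, 0.09], [0.5322, -0.3237, 0.09], [0.4988, -0.2767, 0.09], [0.5688, -0.2298, 0.09]] [[0.6018, -0.2745, 0.088], [0.531, -0.323, 0.088], [0.4964, -0.2708, 0.088], [0.5702, -0.2234, 0.088]]
```

Request:
step_arm --pt "0 0 0 0 -7" --pt "0 0 0 0 -7" --pt "0 0 0 0 -7" --pt "0 0 0 0 -7" --pt "0 0 0 0 -7"

```text
t: 0.62
tool_pos: [0.2924, -0.5803, 0.2303]
ee_rot: [[0.884, -0.468, -0.0], [-0.468, -0.884, 0.0], [-0.0, -0.0, -1.0]]
force: [0.0, 0.0, 0.1]
finger_gap: 0.0617
```

Request:
step_arm --pt "0 0 0 0 -7" --pt "0 0 0 0 -7" --pt "0 0 0 0 -7" --pt "0 0 0 0 -7" --pt "0 0 0 0 0"

```text
t: 1.03
tool_pos: [0.2923, -0.5804, 0.2303]
ee_rot: [[1.0, 0.001, -0.0], [0.001, -1.0, 0.0], [-0.0, -0.0, -1.0]]
force: [0.2, 0.3, 0.3]
finger_gap: 0.0285
```

Request:
step_arm --pt "0 12 -30 0 0" --pt "0 12 -34 0 0" --pt "0 12 -34 0 0" --pt "0 12 -34 0 0" --pt "0 12 -34 0 0"

```text
t: 1.45
tool_pos: [0.3535, -0.413, 0.2304]
ee_rot: [[1.0, -0.009, -0.0], [-0.009, -1.0, 0.0], [-0.0, -0.0, -1.0]]
force: [0.1, -0.3, 0.7]
finger_gap: 0.0016
```

Request:
step_arm --pt "0 12 -34 0 0" --pt "0 12 -34 0 0" --pt "0 12 -34 0 0" --pt "0 12 -34 0 0" --pt "0 12 -34 0 0"

```text
t: 1.87
tool_pos: [0.4142, -0.2433, 0.2307]
ee_rot: [[1.0, -0.009, 0.0], [-0.009, -1.0, -0.0], [0.0, 0.0, -1.0]]
force: [0.3, 0.1, 0.4]
finger_gap: 0.0001
```

Request:
step_arm --pt "0 12 -34 0 0" --pt "0 12 -34 0 0" --pt "0 12 -34 0 0" --pt "0 12 -34 0 0" --pt "0 12 -34 0 0"

```text
t: 2.28
tool_pos: [0.475, -0.0735, 0.2308]
ee_rot: [[1.0, -0.01, 0.001], [-0.01, -1.0, -0.0], [0.001, 0.0, -1.0]]
force: [1.3, 0.3, -0.4]
finger_gap: 0.0007
```

Request:
step_arm --pt "0 12 -34 0 0" --pt "0 12 -34 0 0" --pt "0 12 -34 0 0" --pt "0 12 -34 0 0" --pt "0 12 -34 0 0"

```text
t: 2.7
tool_pos: [0.5358, 0.0961, 0.2307]
ee_rot: [[1.0, -0.01, 0.0], [-0.01, -1.0, -0.0], [0.0, 0.0, -1.0]]
force: [0.7, -1.7, -0.2]
finger_gap: -0.0002
```

Request:
step_arm --pt "0 8 -32 0 -0.5" --pt "0 8 -32 0 0" --pt "0 8 -32 10 0" --pt "0 7 -30 30 0" --pt "0 0 0 30 0"

```text
t: 3.12
tool_pos: [0.566, 0.2273, 0.1619]
ee_rot: [[1.0, 0.006, 0.002], [0.006, -1.0, 0.005], [0.003, -0.005, -1.0]]
force: [-0.5, 0.7, -1.0]
finger_gap: 0.0004
```

Request:
step_arm --pt "0 0 0 35 0" --pt "0 0 0 35 0" --pt "0 0 0 20 0" --pt "0 0 0 5 0" --pt "0 0 0 0 0"

```text
t: 3.53
tool_pos: [0.5651, 0.2192, 0.0651]
ee_rot: [[1.0, 0.002, -0.003], [0.002, -1.0, -0.001], [-0.003, 0.001, -1.0]]
force: [-0.1, -0.1, 0.3]
finger_gap: 0.0002
```

```bash
python3 - <<'E'
from h import *
s=grab("side");t=grab("top")
crop(s["image"],180,180,150,150,5,"s1")
crop(t["image"],160,100,180,130,4,"t1")
print(env.read_state()["tool_pos"])
E
```

```text
[0.56685941 0.2201099  0.06801226]
```

View pics/s1.png

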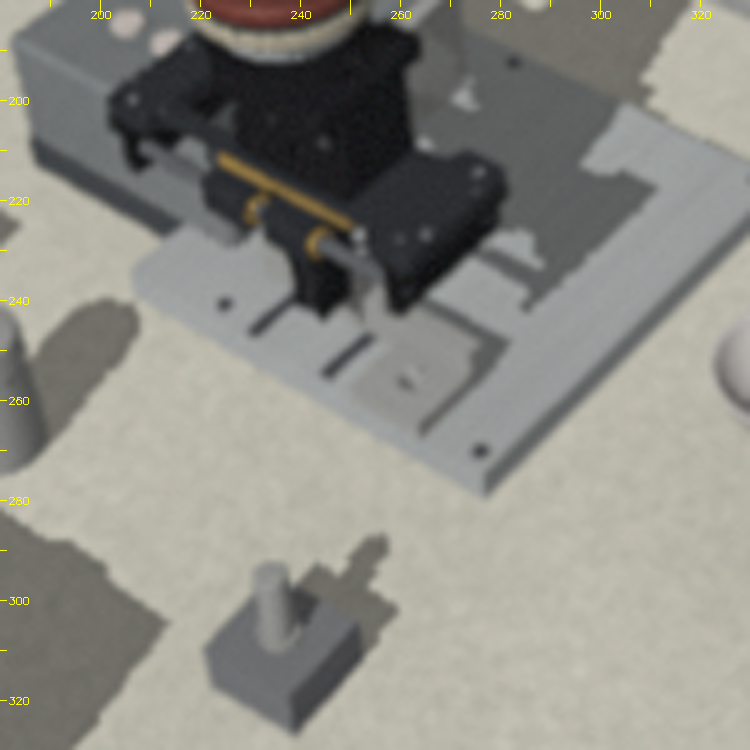

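The body's long side lies along tool x and would overhang the coder if I pushed at mid-fence. I'll push on the lug's outer face instead, at x≈0.511.

Request:
step_arm --pt "0 -20 -15 0 0" --pt "0 -20 -18 0 0" --pt "0 -16 -12 0 0" --pt "0 0 0 15 0" --pt "0 0 0 15 0"

```text
t: 4.05
tool_pos: [0.5109, 0.2668, 0.0396]
ee_rot: [[1.0, 0.005, 0.006], [0.005, -1.0, 0.002], [0.006, -0.002, -1.0]]
force: [0.6, -0.2, 0.5]
finger_gap: 0.0011
```

Request:
step_arm --pt "0 0 0 5 0" --pt "0 0 0 0 0" --pt "0 0 5 0 0" --pt "0 0 0 0 0"

```text
t: 4.38
tool_pos: [0.511, 0.2586, 0.0327]
ee_rot: [[1.0, 0.003, 0.002], [0.003, -1.0, 0.0], [0.002, -0.0, -1.0]]
force: [0.4, -0.5, 0.3]
finger_gap: 0.0003
```

Request:
step_arm --pt "0 0 6 0 0" --pt "0 0 6 0 0" --pt "0 0 6 0 0" --pt "0 0 6 0 0" --pt "0 0 0 0 0"

```text
t: 4.8
tool_pos: [0.5104, 0.2336, 0.0316]
ee_rot: [[1.0, 0.003, 0.0], [0.003, -1.0, -0.001], [0.0, 0.001, -1.0]]
force: [0.9, -0.5, 0.3]
finger_gap: 0.0002
```

Request:
step_arm --pt "0 0 6 0 0" --pt "0 0 6 0 0" --pt "0 0 4 0 0" --pt "0 0 2 0 0" --pt "0 0 0 0 0"

```text
t: 5.22
tool_pos: [0.51, 0.2164, 0.0314]
ee_rot: [[1.0, 0.003, -0.0], [0.003, -1.0, -0.001], [-0.0, 0.001, -1.0]]
force: [-0.5, -0.2, -0.2]
finger_gap: 0.0001
```

```bash
python3 - <<'E'
from h import *
s=grab("side");t=grab("top")
crop(s["image"],180,180,150,150,5,"s2")
crop(t["image"],160,100,180,130,4,"t2")
x=env.read_state();print(x["tool_pos"],x["force"])
E
```

```text
[0.50978375 0.21678556 0.03124186] [0.84807665 0.87661032 0.39151895]
```

View pics/s2.png

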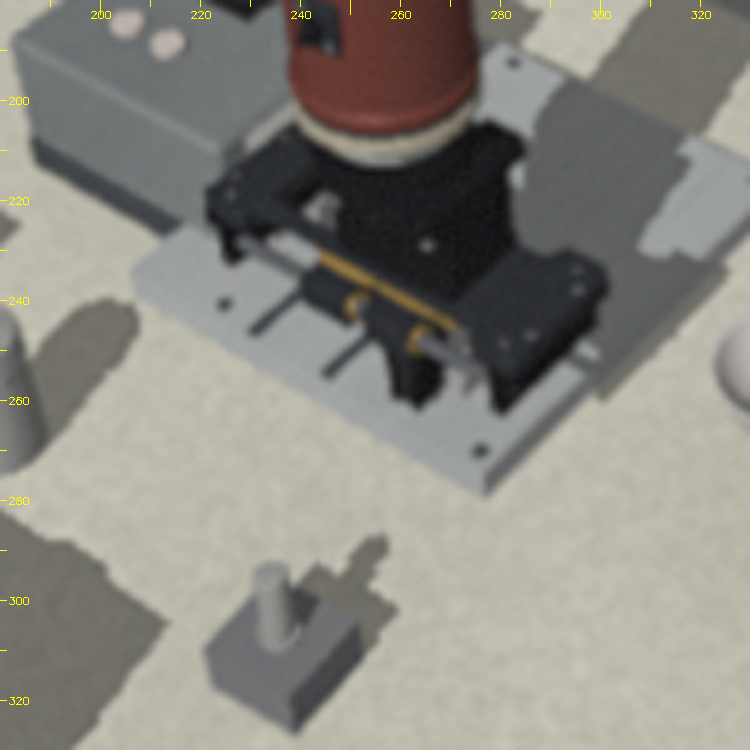

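Lug moved with the fingers (no longer visible at (265,255)). I'll keep pushing until the force rises.

Request:
step_arm --pt "0 0 2 0 0" --pt "0 0 2 0 0" --pt "0 0 2 0 0" --pt "0 0 0 0 0"

```text
t: 5.65
tool_pos: [0.5097, 0.2131, 0.0314]
ee_rot: [[1.0, 0.005, 0.0], [0.005, -1.0, 0.003], [0.0, -0.003, -1.0]]
force: [0.6, 7.7, -4.1]
finger_gap: 0.0002
```

Request:
step_arm --pt "0 0 2 0 0" --pt "0 0 2 0 0" --pt "0 0 0 0 0"

```text
t: 5.9
tool_pos: [0.5096, 0.2128, 0.0316]
ee_rot: [[1.0, 0.008, 0.001], [0.008, -1.0, 0.008], [0.001, -0.008, -1.0]]
force: [2.4, 19.2, -10.9]
finger_gap: 0.0005
```

Request:
step_arm --pt "0 0 -10 0 0" --pt "0 0 -15 0 0" --pt "0.5 0 -5 -40 0" --pt "0.5 -15 -30 -30 0" --pt "0.5 -20 -35 0 0"

```text
t: 6.32
tool_pos: [0.48, 0.2997, 0.1043]
ee_rot: [[1.0, -0.002, 0.007], [-0.002, -1.0, 0.002], [0.007, -0.002, -1.0]]
force: [0.7, 2.1, 0.2]
finger_gap: 0.0134
```

Request:
step_arm --pt "0.5 -15 -35 0 0" --pt "0.5 0 -30 0 0" --pt "0.5 0 0 0 0"

```text
t: 6.57
tool_pos: [0.4578, 0.3714, 0.1002]
ee_rot: [[1.0, 0.011, 0.0], [0.011, -1.0, 0.004], [0.0, -0.004, -1.0]]
force: [-0.6, -0.8, -0.6]
finger_gap: 0.0325
```

```bash
python3 - <<'E'
from h import *
s=grab("side");t=grab("top")
import pickle;pickle.dump((s,t),open("home.pkl","wb"))
crop(s["image"],180,180,150,150,5,"s3")
crop(t["image"],160,110,180,130,4,"t3")
x=env.read_state();print(x["tool_pos"],x["force"])
E
```

```text
[0.45983565 0.36594799 0.09911878] [ 0.23281529 -0.01876113 -0.19673717]
```

View pics/s3.png

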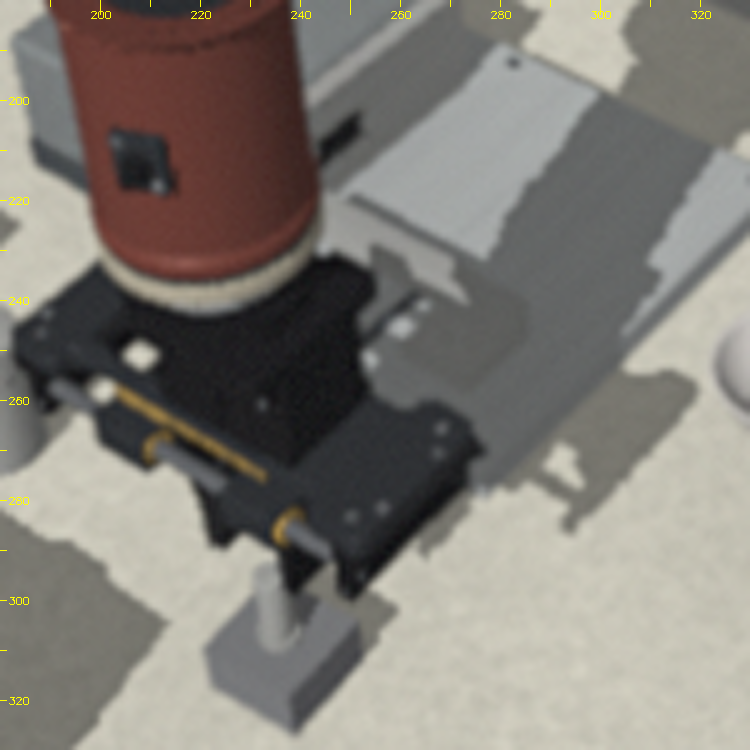

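View pics/t3.png

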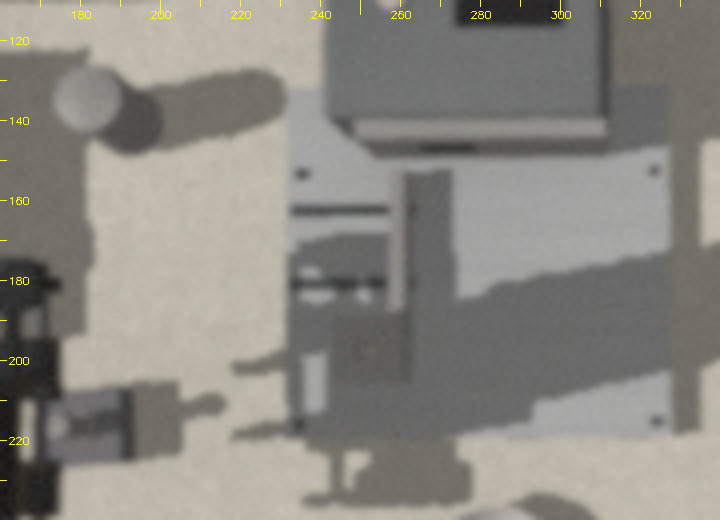

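Request:
step_arm --pt "0.5 0 0 0 0.3" --pt "0.5 0 -1 15 0" --pt "0.5 0 0 20 0" --pt "0.5 0 0 17 0" --pt "0.5 0 0 2 0"

```text
t: 7.08
tool_pos: [0.4597, 0.3628, 0.0415]
ee_rot: [[1.0, -0.003, -0.004], [-0.003, -1.0, -0.004], [-0.004, 0.004, -1.0]]
force: [0.1, -1.0, -1.2]
finger_gap: 0.0438
```

```bash
python3 - <<'E'
from h import *
s=grab("side");t=grab("top")
crop(s["image"],180,230,120,100,6,"s4")
x=env.read_state();print(x["tool_pos"],x["force"])
import pickle;s,t=pickle.load(open("home.pkl","rb"))
print(onz(t,[(261.7,155),(261.7,200)],.048), onz(t,[(258,165)],.048))
E
```

```text
[0.46042958 0.36446064 0.04424441] [0.29870462 0.0281837  0.05745864]
[[0.62025107 0.14806766 0.048     ]
 [0.50105359 0.1481471  0.048     ]] [[0.5937315  0.15786692 0.048     ]]
```

View pics/s4.png

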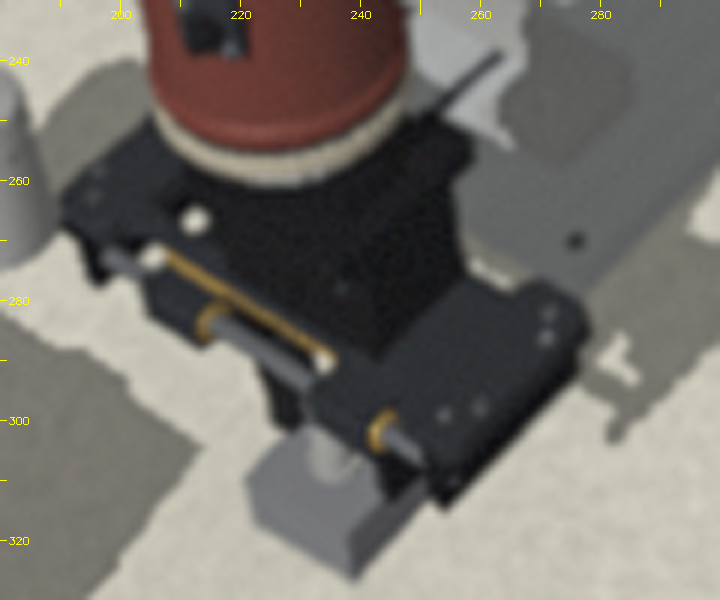

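Request:
step_arm --pt "0.5 0 -2 0 0" --pt "0 0 0 0 0" --pt "0 0 0 0 0" --pt "0 0 0 0 0" --pt "0 0 0 0 0" --squeeze 20

```text
t: 7.6
tool_pos: [0.4608, 0.3681, 0.0458]
ee_rot: [[1.0, -0.001, 0.001], [-0.001, -1.0, 0.0], [0.001, -0.0, -1.0]]
force: [0.2, -0.0, 0.2]
finger_gap: 0.0245
```

Request:
step_arm --pt "0 0 0 0 0" --pt "0 0 0 0 0" --pt "0 0 0 0 0" --squeeze 30

```text
t: 7.85
tool_pos: [0.4607, 0.368, 0.0455]
ee_rot: [[1.0, -0.001, 0.0], [-0.001, -1.0, 0.0], [0.0, -0.0, -1.0]]
force: [0.1, -0.4, 2.9]
finger_gap: 0.0152
```

Request:
step_arm --pt "0 0 0 -10 0" --pt "0 0 0 -20 0" --pt "0 0 0 -20 0" --pt "0 0 0 -10 0" --pt "0 0 0 0 0"

```text
t: 8.27
tool_pos: [0.4614, 0.3691, 0.108]
ee_rot: [[1.0, -0.001, 0.003], [-0.001, -1.0, 0.002], [0.003, -0.002, -1.0]]
force: [0.0, 0.6, -0.1]
finger_gap: 0.015
```

```bash
python3 - <<'E'
from h import *
s=grab("side");t=grab("top")
crop(s["image"],180,200,120,120,5,"s5")
crop(t["image"],120,110,180,130,4,"t5")
x=env.read_state();print(x["tool_pos"],x["force"],x["finger_gap"])
E
```

```text
[0.46052665 0.36771156 0.10514614] [ 0.87303325 -0.01980869 -1.04545398] 0.01492610690744818
```

View pics/s5.png

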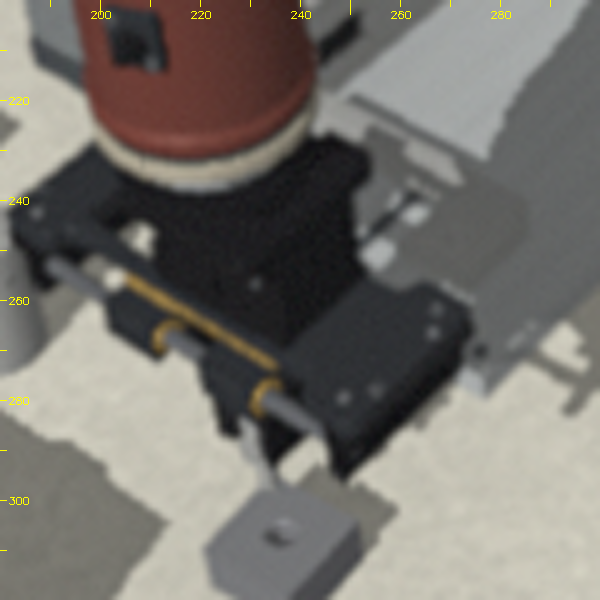

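View pics/t5.png

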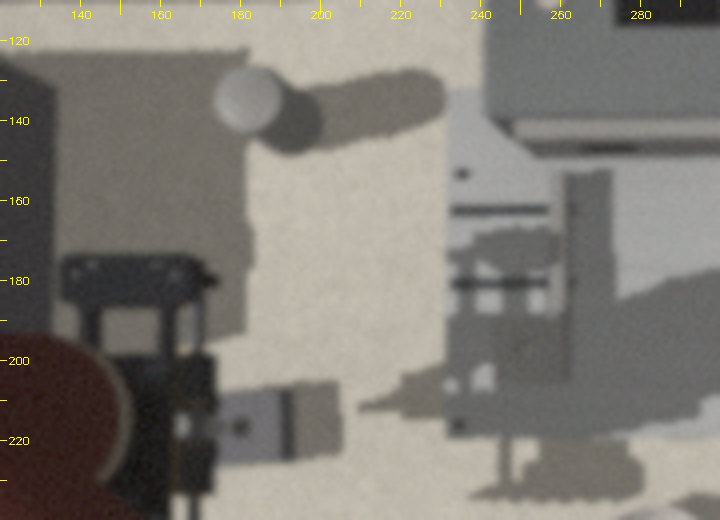

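```bash
python3 - <<'E'
from h import *
import pickle
s=grab("side");t=grab("top");pickle.dump((s,t),open("lift.pkl","wb"))
def st(im,lo,hi): return np.clip((im.astype(float)-lo)/(hi-lo)*255,0,255).astype(np.uint8)
a=st(t["image"],60,140);crop(a,235,180,30,35,16,"a1")
a=st(t["image"],60,140);crop(a,165,200,35,30,16,"a2")
a=st(s["image"],60,160);crop(a,250,220,45,45,12,"a3")
a=st(s["image"],60,160);crop(a,215,290,45,40,12,"a4")
ims=[cv2.imread(f"pics/a{i}.png") for i in(1,2,3,4)]
c=np.zeros((600,800,3),np.uint8)
E
python3 - <<'E'
import cv2,numpy as np
ims=[cv2.resize(cv2.imread(f"pics/a{i}.png"),None,fx=.72,fy=.72) if 0 else cv2.imread(f"pics/a{i}.png") for i in(1,2,3,4)]
for i in ims: print(i.shape)
E
```

```text
(560, 480, 3)
(480, 560, 3)
(540, 540, 3)
(480, 540, 3)
```

View pics/a1.png

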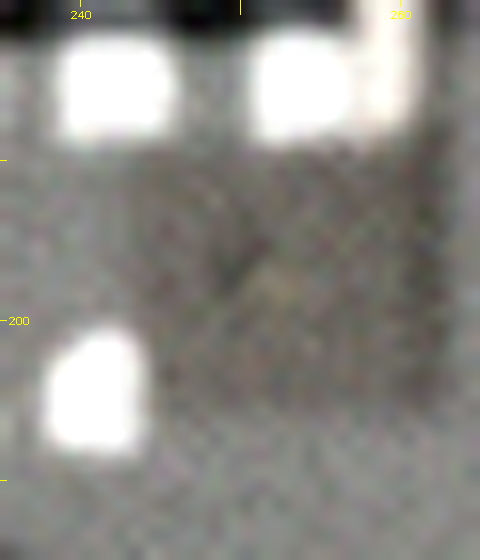

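View pics/a2.png

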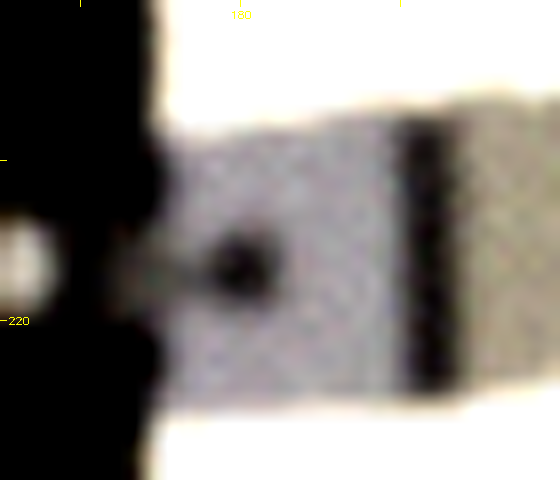

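View pics/a3.png

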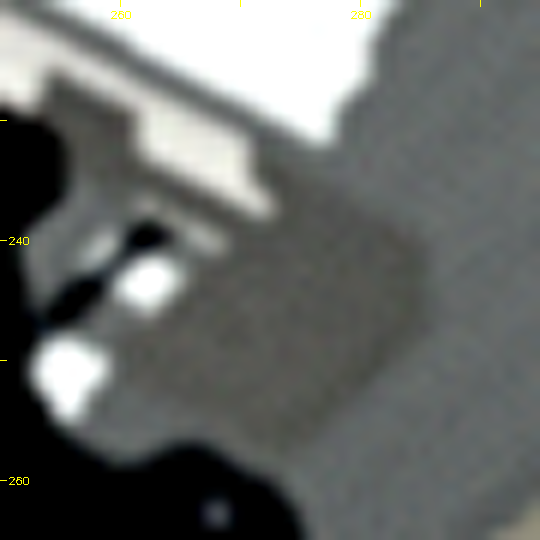

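View pics/a4.png

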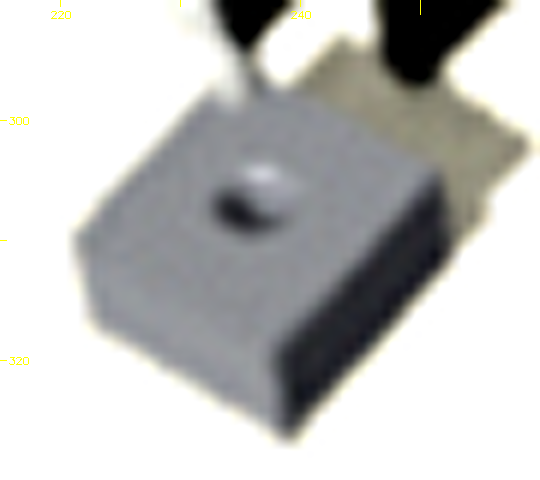

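```bash
python3 - <<'E'
from h import *
import pickle;s,t=pickle.load(open("lift.pkl","rb"))
T=np.array([(235,153.3),(323.5,152.5),(324,215),(234.8,216)]);S=np.array([(225,240.8),(282.5,192.3),(331.2,215.7),(276,270.2)])
for o in (0,.5):
    print("offset",o)
    P=[tri([s,t],[a-o,b-o]) for a,b in zip(S,T)]
    c=np.mean([p[0] for p in P],0);print("screw centre",c.round(4),[p[1][0] for p in P])
    y=(np.array(P[0][0])-P[1][0]+P[3][0]-P[2][0])/2;x=(P[0][0]+P[1][0]-P[2][0]-P[3][0])/2
    print(np.degrees([np.arctan2(-y[0],y[1]),np.arctan2(x[1],x[0])]),np.linalg.norm(x),np.linalg.norm(y))
    print("base hole est", (c+[-.035,.075,0]).round(4))
    # bay frame: plate centre in corner = (-70,-45); base hole=(-130,30) => (-60,+75)
    print("  =",(c+[-.06,.075,0]).round(4), onz(s,S-o,.02).mean(0).round(4),onz(t,T-o,.02).mean(0).round(4))
    print("block hole",tri([s,t],[(236-o,306-o),(180.2-o,216.5-o)]),onz(s,[(236-o,306-o)],.03),onz(t,[(180.2-o,216.5-o)],.03))
    print("lug hole top",onz(t,[(250.8-o,196.6-o)],.033), "initial lug",onz(s,[(260.5-o,256.2-o)],.033),onz(t,[(236.3-o,196.8-o)],.033))
E
```

```text
offset 0
screw centre [0.5461 0.1057 0.0196] [0.7, 1.3, 0.8, 0.8]
[-0.02896622 -0.03701431] 0.16995992383184366 0.2400178486109635
base hole est [0.5111 0.1807 0.0196]
  = [0.4861 0.1807 0.0196] [0.5467 0.1064 0.02  ] [0.5453 0.1052 0.02  ]
block hole (array([0.46124725, 0.36791001, 0.03051984]), [0.7, 0.7]) [[0.46218556 0.36794933 0.03      ]] [[0.4607102  0.36768543 0.03      ]]
lug hole top [[0.51135153 0.17970196 0.033     ]] initial lug [[0.51350108 0.22193122 0.033     ]] [[0.51126818 0.21830877 0.033     ]]
offset 0.5
screw centre [0.5471 0.1067 0.0217] [0.5, 1.2, 0.6, 0.5]
[-0.0285795  -0.02514253] 0.1697112198840002 0.23957715036477426
base hole est [0.5121 0.1817 0.0217]
  = [0.4871 0.1817 0.0217] [0.5489 0.1056 0.02  ] [0.5467 0.1065 0.02  ]
block hole (array([0.46234457, 0.36847056, 0.03219589]), [0.4, 0.4]) [[0.4640374 0.3675807 0.03     ]] [[0.46205463 0.36902883 0.03      ]]
lug hole top [[0.51270218 0.18103603 0.033     ]] initial lug [[0.51558828 0.22137882 0.033     ]] [[0.51261866 0.21964523 0.033     ]]
```

Request:
step_arm --pt "0 10 30 0 0" --pt "0 10 38 0 0" --pt "0 10 40 0 0" --pt "0 10 40 0 0" --pt "0 10 38 0 0"

```text
t: 8.88
tool_pos: [0.5098, 0.1794, 0.1041]
ee_rot: [[1.0, -0.001, -0.002], [-0.001, -1.0, -0.001], [-0.002, 0.001, -1.0]]
force: [1.2, 0.2, -0.8]
finger_gap: 0.0155
```

Request:
step_arm --pt "0 0.5 1 0 0" --pt "0 0 0 0 0" --pt "0 0 0 0 0" --pt "0 0 0 0 0"

```text
t: 9.22
tool_pos: [0.5101, 0.1824, 0.1049]
ee_rot: [[1.0, 0.001, -0.001], [0.001, -1.0, 0.001], [-0.001, -0.001, -1.0]]
force: [-0.7, -0.2, -1.5]
finger_gap: 0.0152
```

```bash
python3 - <<'E'
from h import *
s=grab("side","z");t=grab("top")
def st(im,lo,hi): return np.clip((im.astype(float)-lo)/(hi-lo)*255,0,255).astype(np.uint8)
crop(st(s["image"],30,200),215,190,80,75,9,"s6")
crop(t["image"],190,110,130,130,4,"t6")
x=env.read_state();print(x["tool_pos"],x["force"],x["finger_gap"],x["ee_rot"])
E
```

```text
[0.51018644 0.18252719 0.10507276] [0.10225676 0.07485986 0.0360452 ] 0.014935525712243889 [[ 9.99998544e-01  1.61707760e-03 -5.44254826e-04]
 [ 1.61738713e-03 -9.99998530e-01  5.68759298e-04]
 [-5.43334298e-04 -5.69638741e-04 -9.99999690e-01]]
```

View pics/s6.png

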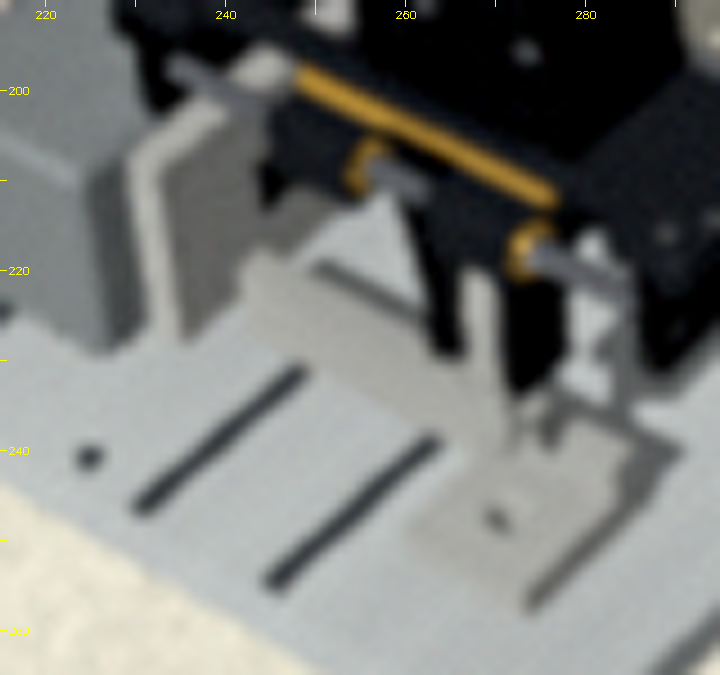

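```bash
python3 - <<'E'
from h import *
s=grab("side");t=grab("top")
print(onz(s,[(270,247.2),(270.5,247.5),(236,306)],[[.033],[.033],[.03]] if 0 else .033))
print(onz(s,[(236,306)],.03), "proj base hole candidates", proj(s,[[.5112,.1805,.033]]))
def st(im,lo,hi): return np.clip((im.astype(float)-lo)/(hi-lo)*255,0,255).astype(np.uint8)
crop(st(s["image"],80,200),255,225,35,35,16,"s7")
E
```

```text
[[0.51389737 0.18462682 0.033     ]
 [0.51221426 0.18469379 0.033     ]
 [0.46041088 0.36940923 0.033     ]]
[[0.46218556 0.36794933 0.03      ]] proj base hole candidates [[271.87121567 246.68576479]]
```

View pics/s7.png

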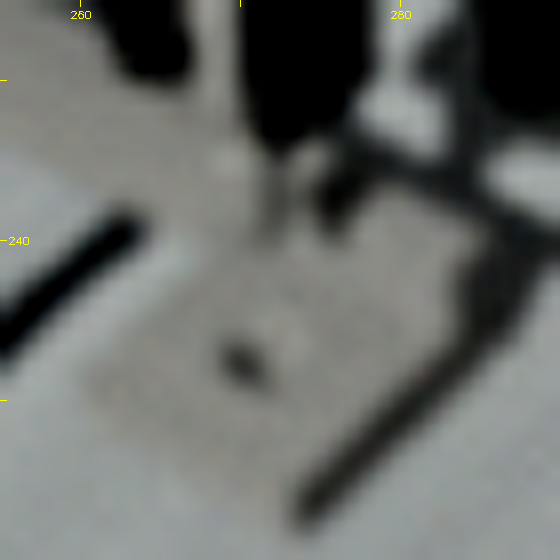

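View pics/t6.png

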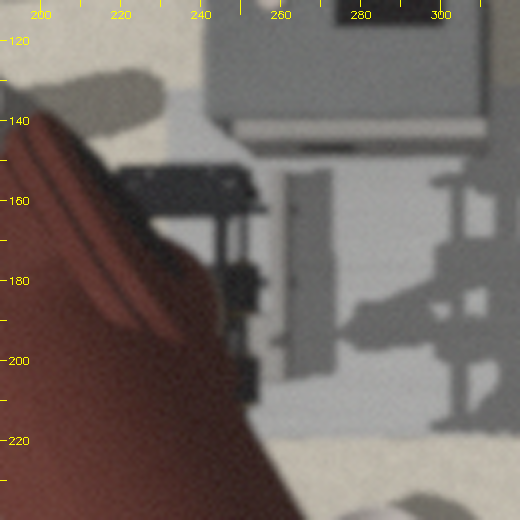

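```bash
python3 - <<'E'
from h import *
s=grab("side")
a=onz(s,[(271.3,246.4)],.033);b=onz(s,[(236.4,306.3)],.03)
print(a,b,a-b,np.array([.4607,.3680])+(a-b)[0,:2])
# triangulated with top (250.8,196.6)
import pickle;_,t=pickle.load(open("lift.pkl","rb"))
A,r=tri([s,t],[(271.3,246.4),(250.8,196.6)]);B,r2=tri([s,t],[(236.4,306.3),(180.2,216.5)])
print(A,B,r,r2,np.array([.4607,.3680])+(A-B)[:2])
E
```

```text
[[0.51299992 0.18057323 0.033     ]] [[0.46089331 0.36803836 0.03      ]] [[ 0.05210662 -0.18746513  0.003     ]] [0.51280662 0.18053487]
[0.51211594 0.18021541 0.03304653] [0.46085314 0.36786586 0.02979733] [0.9, 0.9] [0.2, 0.2] [0.5119628  0.18034955]
```

Request:
step_arm --pt "0 1.5 2 5 0" --pt "0 0 0 10 0" --pt "0 0 0 10 0" --pt "0 0 0 0 0" --pt "0 0 0 0 0"

```text
t: 9.88
tool_pos: [0.5115, 0.1787, 0.0791]
ee_rot: [[1.0, -0.001, -0.002], [-0.001, -1.0, -0.0], [-0.002, 0.0, -1.0]]
force: [0.6, -0.3, -0.8]
finger_gap: 0.0152
```

```bash
python3 - <<'E'
from h import *
s=grab("side")
def st(im,lo,hi): return np.clip((im.astype(float)-lo)/(hi-lo)*255,0,255).astype(np.uint8)
crop(st(s["image"],80,200),250,220,45,40,16,"s8")
x=env.read_state();print(x["tool_pos"],x["force"],x["finger_gap"])
p=x["tool_pos"]
print("expected tip px",proj(s,[[p[0],p[1],p[2]-.0415]]), "hole",proj(s,[[.5120,.1803,.033]]))
E
```

```text
[0.51198993 0.17892553 0.07977252] [-0.02902078  0.49254053  0.13675347] 0.015257804940118332
expected tip px [[271.90389534 244.73901103]] hole [[271.67587556 246.50420368]]
```

View pics/s8.png

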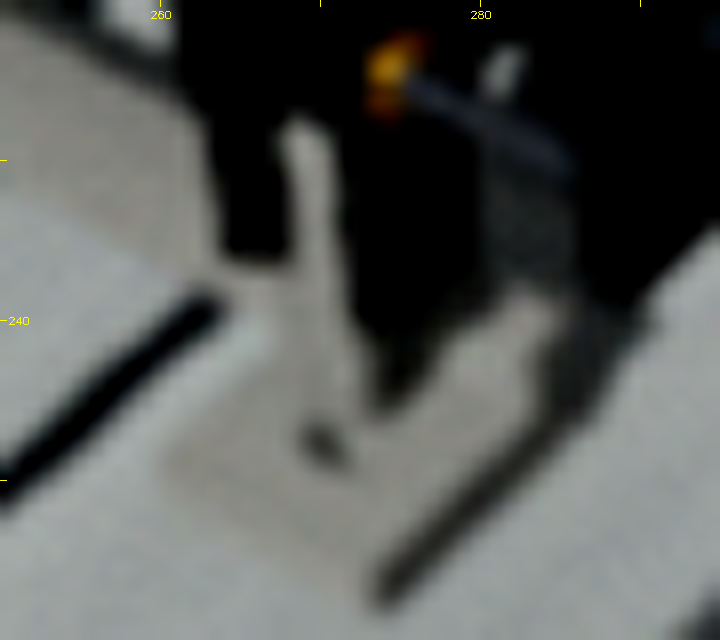

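Request:
step_arm --pt "0 0 -1.5 0 0" --pt "0 0 0 0 0" --pt "0 0 0 2 0" --pt "0 0 0 0 0" --pt "0 0 0 0 0"

```text
t: 10.35
tool_pos: [0.5124, 0.1803, 0.0783]
ee_rot: [[1.0, -0.001, 0.0], [-0.001, -1.0, -0.0], [0.0, 0.0, -1.0]]
force: [-0.3, 0.1, -1.0]
finger_gap: 0.0153
```

Request:
step_arm --pt "0 0 0 2 0" --pt "0 0 0 2 0" --pt "0 0 0 0 0" --pt "0 0 0 0 0"

```text
t: 10.68
tool_pos: [0.5122, 0.1803, 0.0741]
ee_rot: [[1.0, -0.001, -0.0], [-0.001, -1.0, -0.0], [-0.0, 0.0, -1.0]]
force: [0.5, 0.9, -0.8]
finger_gap: 0.0152
```

Request:
step_arm --pt "0 0 0 2 0" --pt "0 0 0 1 0" --pt "0 0 0 0 0"

```text
t: 10.93
tool_pos: [0.5122, 0.1803, 0.071]
ee_rot: [[1.0, -0.001, -0.0], [-0.001, -1.0, -0.0], [-0.0, 0.0, -1.0]]
force: [0.8, 0.2, -1.2]
finger_gap: 0.0154
```

Request:
step_arm --pt "0 0 0 2 0" --pt "0 0 0 2 0" --pt "0 0 0 0 0"

```text
t: 11.18
tool_pos: [0.5121, 0.1803, 0.0668]
ee_rot: [[1.0, -0.001, -0.001], [-0.001, -1.0, -0.0], [-0.001, 0.0, -1.0]]
force: [0.5, 0.5, -0.5]
finger_gap: 0.0151
```

Request:
step_arm --pt "0 0 0 2 0" --pt "0 0 0 2 0" --pt "0 0 0 0 0"

```text
t: 11.43
tool_pos: [0.5121, 0.1803, 0.0628]
ee_rot: [[1.0, -0.001, -0.001], [-0.001, -1.0, -0.0], [-0.001, 0.0, -1.0]]
force: [-0.9, 0.7, -0.9]
finger_gap: 0.0151
```

In the lug (tip ≈ 21 mm). Next is the base-plate hole.

Request:
step_arm --pt "0 0 0 2 0" --pt "0 0 0 2 0" --pt "0 0 0 0 0"

```text
t: 11.68
tool_pos: [0.5121, 0.1803, 0.0589]
ee_rot: [[1.0, -0.001, -0.001], [-0.001, -1.0, -0.0], [-0.001, 0.0, -1.0]]
force: [-1.1, -0.3, -1.2]
finger_gap: 0.0151
```

Request:
step_arm --pt "0 0 0 2 0" --pt "0 0 0 2 0" --pt "0 0 0 0 0"

```text
t: 11.93
tool_pos: [0.5122, 0.1803, 0.0549]
ee_rot: [[1.0, -0.001, -0.0], [-0.001, -1.0, -0.0], [-0.0, 0.0, -1.0]]
force: [-0.1, -0.2, -0.7]
finger_gap: 0.0151
```

Request:
step_arm --pt "0 0 0 2 0" --pt "0 0 0 2 0" --pt "0 0 0 1 0" --pt "0 0 0 0 0"

```text
t: 12.27
tool_pos: [0.5122, 0.1803, 0.05]
ee_rot: [[1.0, -0.001, -0.001], [-0.001, -1.0, -0.0], [-0.001, 0.0, -1.0]]
force: [-0.5, 0.6, -1.3]
finger_gap: 0.0149
```

Request:
step_arm --pt "0 0 0 1 0" --pt "0 0 0 1 0" --pt "0 0 0 1 0" --pt "0 0 0 0 0"

```text
t: 12.6
tool_pos: [0.5125, 0.1808, 0.0484]
ee_rot: [[1.0, -0.001, 0.0], [-0.001, -1.0, -0.0], [0.0, 0.0, -1.0]]
force: [-5.2, -2.1, 12.2]
finger_gap: 0.0156
```

Request:
step_arm --pt "0.5 0 0 -1 0" --pt "0.5 0 0 0 0" --pt "0.5 0 0 0 0" --pt "0.5 0 0 0 0" --pt "0.5 0 0 0 0"

```text
t: 13.02
tool_pos: [0.5123, 0.1803, 0.0481]
ee_rot: [[1.0, -0.001, -0.0], [-0.001, -1.0, -0.0], [-0.0, 0.0, -1.0]]
force: [0.1, 0.5, -0.7]
finger_gap: 0.0391
```

Request:
step_arm --pt "1 0 0 -10 0" --pt "1 0 0 -25 0" --pt "1 0 0 -35 0" --pt "1 0 0 -35 0" --pt "1 0 0 -35 0"

```text
t: 13.43
tool_pos: [0.5119, 0.1806, 0.1904]
ee_rot: [[1.0, -0.0, -0.0], [-0.0, -1.0, 0.0], [-0.0, -0.0, -1.0]]
force: [1.4, 0.1, -0.5]
finger_gap: 0.0692
```

Request:
step_arm --pt "1 5 36 -10 0" --pt "1 5 38 0 0" --pt "1 5 38 0 0" --pt "1 5 38 0 0" --pt "1 5 38 0 0"

```text
t: 13.85
tool_pos: [0.5371, -0.0093, 0.1994]
ee_rot: [[1.0, -0.0, 0.001], [-0.0, -1.0, -0.0], [0.001, 0.0, -1.0]]
force: [1.0, 0.6, 0.4]
finger_gap: 0.0863
```

```bash
python3 - <<'E'
from h import *
import pickle
s=grab("side");t=grab("top");pickle.dump((s,t),open("pinned.pkl","wb"))
def st(im,lo,hi): return np.clip((im.astype(float)-lo)/(hi-lo)*255,0,255).astype(np.uint8)
crop(s["image"],180,160,190,140,4,"s9")
crop(t["image"],220,110,130,120,5,"t9")
x=env.read_state();print(x["tool_pos"],x["force"],x["finger_gap"])
E
```

```text
[ 0.53756713 -0.01532083  0.19857788] [-0.50880937  0.64925397 -0.52881334] 0.08663432717133054
```

View pics/s9.png

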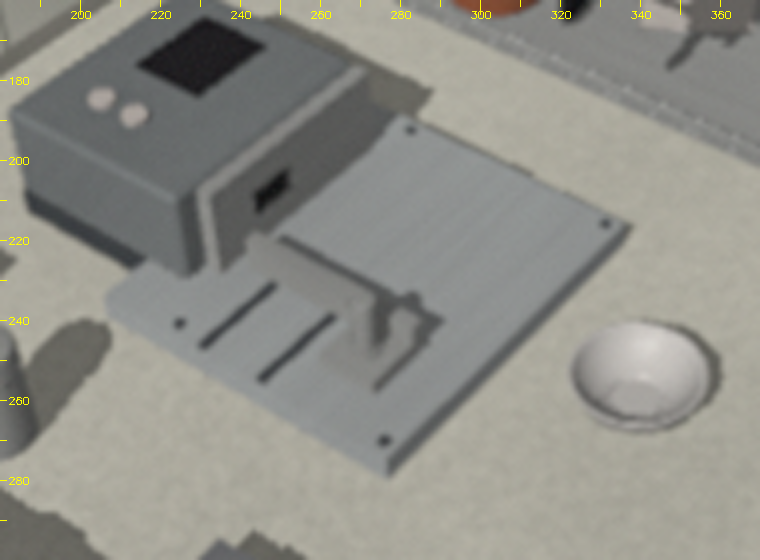

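View pics/t9.png

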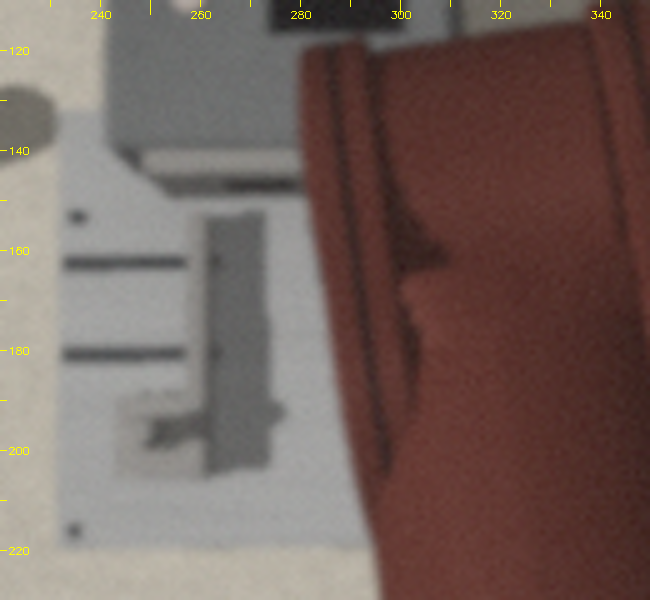

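```bash
python3 - <<'E'
from h import *
import pickle;s,t=pickle.load(open("init.pkl","rb"))
T=[(426,157.5),(446.5,184.5),(428,198),(408.5,170.5)];S=[(341.5,135.5),(369,136),(370,147.5),(341,146.5)]
P=[]
for a,b in zip(S,T):
    X,r=tri([s,t],[a,b]);P.append(X);print(X.round(4),r)
print(np.mean(P,0))
g=cv2.cvtColor(t["image"],cv2.COLOR_RGB2GRAY)[150:205,400:452]
print(np.unique(g//10*10,return_counts=True))
up=cv2.resize(t["image"],None,fx=8,fy=8,interpolation=cv2.INTER_CUBIC).astype(int)
gr=up.sum(2)/3
for th in (140,145,150):
    m=(gr>th).astype(np.uint8);m2=np.zeros_like(m);m2[150*8:205*8,400*8:452*8]=m[150*8:205*8,400*8:452*8]
    c=max(cv2.findContours(m2,0,2)[0],key=cv2.contourArea)
    b=(cv2.boxPoints(cv2.minAreaRect(c))+.5)/8-.5
    W=onz(t,b,.09);d=W[1]-W[0];e=W[2]-W[1];print(th,W.mean(0).round(4),np.degrees(np.arctan2(d[1],d[0])),np.linalg.norm(d[:2]),np.linalg.norm(e[:2]), np.degrees(np.arctan2(e[1],e[0])))
# bottom edge in side view: visible bottom corners at tray floor z=.004
B=onz(s,[(340.2,166.8),(368.5,167.5)],.004);print(B)
print("jars", onz(t,[(400,119),(441,116.5)],.104), "lid",onz(t,[(465,216)],.018))
E
```

```text
[ 0.6018 -0.2749  0.0878] [0.2, 0.2]
[ 0.5323 -0.3249  0.0865] [0.3, 0.3]
[ 0.4997 -0.2782  0.0825] [0.6, 0.6]
[ 0.5715 -0.2298  0.0837] [2.3, 2.3]
[ 0.55132123 -0.27695803  0.08510613]
(array([ 60,  70,  80,  90, 100, 110, 120, 130, 140, 150], dtype=uint8), array([193, 249,  55,  40,  58, 701, 691, 757, 110,   6]))
140 [ 0.5391 -0.2516  0.09  ] -68.38791164899045 0.022884758458631044 0.08339713845595668 -159.41124867616588
145 [ 0.5481 -0.2461  0.09  ] -55.83213358676942 0.006424913737346787 0.052948216593218085 -146.70786874355352
150 [ 0.5393 -0.2518  0.09  ] -56.98809998042012 0.0032381946024489347 0.005640238774675981 -147.8538640202175
[[ 0.57490614 -0.23172249  0.004     ]
 [ 0.50064875 -0.28116146  0.004     ]]
jars [[ 0.69712459 -0.20881424  0.104     ]
 [ 0.70174558 -0.31096497  0.104     ]] lid [[ 0.45380643 -0.39093596  0.018     ]]
```

Request:
step_arm --pt "1 2 34 0 0" --pt "1 2 38 0 0" --pt "1 2 38 0 0" --pt "1 2 38 0 0" --pt "1 2 38 0 0"

```text
t: 14.37
tool_pos: [0.5469, -0.195, 0.1991]
ee_rot: [[1.0, -0.0, 0.001], [-0.0, -1.0, -0.0], [0.001, 0.0, -1.0]]
force: [0.4, -0.0, 0.2]
finger_gap: 0.087
```

Request:
step_arm --pt "1 2 38 0 0" --pt "1 2 36 0 0" --pt "1 0 0 0 7" --pt "1 0 0 0 7" --pt "1 0 0 0 7"

```text
t: 14.78
tool_pos: [0.5508, -0.2681, 0.1986]
ee_rot: [[0.931, -0.366, 0.0], [-0.366, -0.931, 0.001], [-0.0, -0.001, -1.0]]
force: [0.5, 1.2, -0.7]
finger_gap: 0.087
```

Request:
step_arm --pt "1 0 0 0 7" --pt "1 0 0 0 7" --pt "1 0 0 0 7" --pt "1 0 0 0 7" --pt "1 0 0 0 6.7"

```text
t: 15.2
tool_pos: [0.5511, -0.2671, 0.1989]
ee_rot: [[0.558, -0.83, 0.0], [-0.83, -0.558, 0.0], [-0.0, -0.001, -1.0]]
force: [0.1, 0.3, 0.5]
finger_gap: 0.087
```

Request:
step_arm --pt "1 0 0 20 0" --pt "1 0 0 20 0" --pt "1 0 0 20 0" --pt "1 0 0 0 0" --pt "1 0 0 0 0"

```text
t: 15.62
tool_pos: [0.5505, -0.2671, 0.1382]
ee_rot: [[0.563, -0.826, -0.001], [-0.826, -0.563, 0.001], [-0.002, 0.001, -1.0]]
force: [1.6, -0.3, 1.4]
finger_gap: 0.0868
```

```bash
python3 - <<'E'
from h import *
s=grab("side");t=grab("top")
crop(s["image"],270,60,150,120,5,"s10")
crop(t["image"],365,95,140,140,4,"t10")
x=env.read_state();print(x["tool_pos"],x["force"],x["finger_gap"],x["ee_rot"][0])
E
```

```text
[ 0.55170565 -0.26768941  0.13990688] [ 0.89751729 -0.97783187  0.02659594] 0.08688934930407227 [ 0.56286376 -0.82654801  0.00166597]
```

View pics/s10.png

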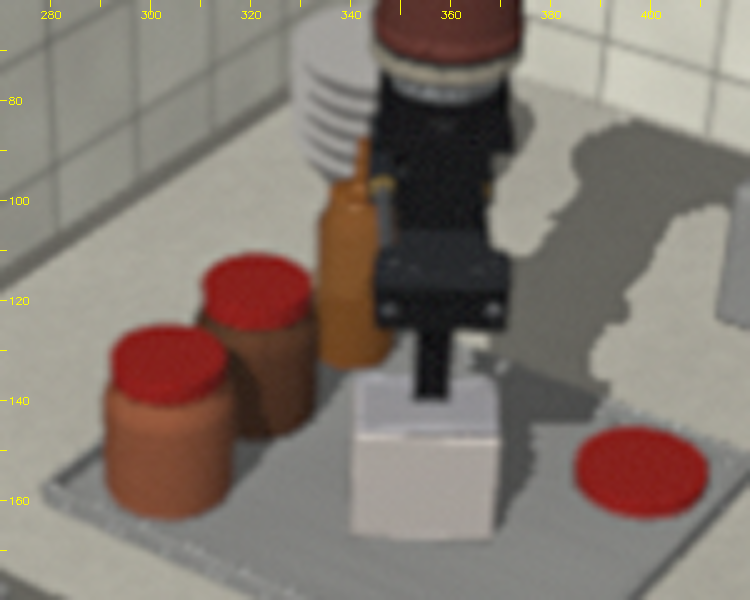

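View pics/t10.png

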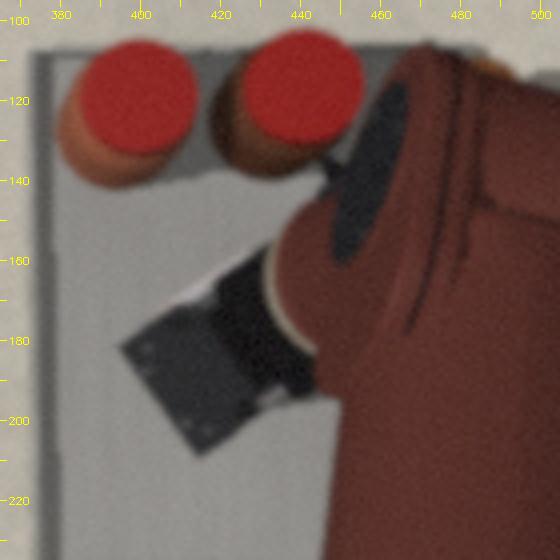

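Request:
step_arm --pt "1 8.5 5.8 0 0" --pt "1 0 0 0 0" --pt "1 0 0 20 0" --pt "1 0 0 20 0" --pt "1 0 0 0 0"

```text
t: 16.13
tool_pos: [0.549, -0.2779, 0.0953]
ee_rot: [[0.562, -0.827, -0.004], [-0.827, -0.562, 0.002], [-0.004, 0.002, -1.0]]
force: [-1.1, 0.1, -1.2]
finger_gap: 0.0872
```

```bash
python3 - <<'E'
from h import *
s=grab("side")
crop(s["image"],310,70,90,110,6,"s11")
x=env.read_state();print(x["tool_pos"],x["force"],x["finger_gap"],x["ee_rot"][0])
E
```

```text
[ 0.54970444 -0.27801907  0.09709527] [-1.00630545  0.6244361   1.1176316 ] 0.08675236049369699 [ 0.56218656 -0.82700578 -0.00277861]
```

View pics/s11.png

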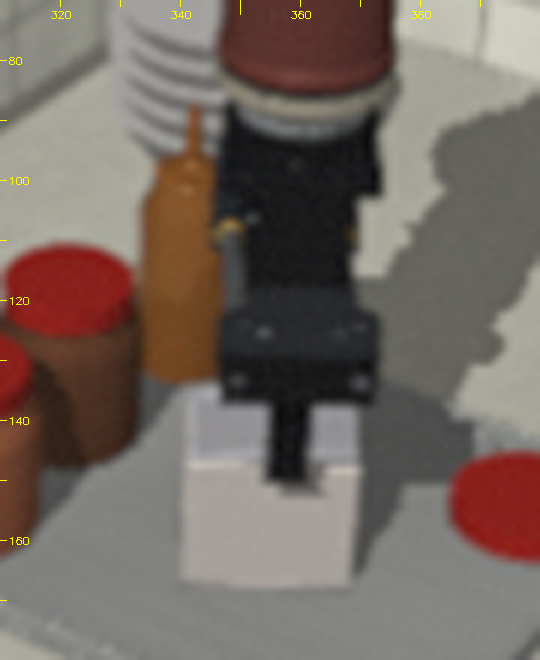

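Request:
step_arm --pt "1 0 0 10 0" --pt "1 0 0 10 0" --pt "1 0 0 10 0" --pt "1 0 0 0 0"

```text
t: 16.52
tool_pos: [0.5498, -0.2775, 0.0661]
ee_rot: [[0.563, -0.827, -0.002], [-0.827, -0.563, 0.001], [-0.002, 0.001, -1.0]]
force: [-0.0, 0.5, -0.5]
finger_gap: 0.0872
```

Request:
step_arm --pt "1 0 0 10 0" --pt "1 0 0 5 0" --pt "1 0 0 0 0" --pt "0 0 0 0 0" --pt "0 0 0 0 0" --squeeze 25

```text
t: 16.93
tool_pos: [0.5511, -0.278, 0.0535]
ee_rot: [[0.563, -0.827, 0.0], [-0.827, -0.563, -0.0], [0.0, -0.0, -1.0]]
force: [0.1, 0.2, -0.1]
finger_gap: 0.0798
```

Request:
step_arm --pt "0 0 0 0 0" --pt "0 0 0 0 0" --pt "0 0 0 0 0" --pt "0 0 0 0 0" --squeeze 30

```text
t: 17.27
tool_pos: [0.5513, -0.2782, 0.0537]
ee_rot: [[0.563, -0.827, 0.001], [-0.827, -0.563, -0.001], [0.001, -0.0, -1.0]]
force: [1.1, -1.8, 0.5]
finger_gap: 0.06
```

Request:
step_arm --pt "0 0 0 -5 0" --pt "0 0 0 -15 0" --pt "0 0 0 -25 0" --pt "0 0 0 -30 0" --pt "0 0 0 -25 0" --squeeze 40

```text
t: 17.68
tool_pos: [0.5504, -0.2775, 0.1545]
ee_rot: [[0.563, -0.827, -0.001], [-0.827, -0.563, 0.001], [-0.001, 0.0, -1.0]]
force: [0.9, -0.2, -3.8]
finger_gap: 0.0597
```

Request:
step_arm --pt "0 0 0 0 0" --pt "0 0 0 0 6" --pt "0 0 0 0 7" --pt "0 0 0 0 7" --pt "0 0 0 0 7"

```text
t: 18.1
tool_pos: [0.5501, -0.2776, 0.1521]
ee_rot: [[0.12, -0.993, -0.002], [-0.993, -0.12, 0.001], [-0.001, 0.002, -1.0]]
force: [-0.3, 0.5, -3.7]
finger_gap: 0.0594
```

Request:
step_arm --pt "0 0 0 0 7.3" --pt "0 0 0 0 0" --pt "0 0 0 0 0"

```text
t: 18.35
tool_pos: [0.5504, -0.2776, 0.1524]
ee_rot: [[0.006, -1.0, -0.002], [-1.0, -0.006, 0.001], [-0.001, 0.002, -1.0]]
force: [0.4, -0.6, -3.9]
finger_gap: 0.0599
```

```bash
python3 - <<'E'
from h import *
s=grab("side");t=grab("top")
crop(s["image"],270,40,150,130,5,"s12")
x=env.read_state();print(x["tool_pos"],x["force"],x["finger_gap"],x["ee_rot"])
E
```

```text
[ 0.55062927 -0.27771555  0.15276705] [ 0.10969591 -0.3088179  -3.76198576] 0.059615534225506375 [[ 5.63576901e-03 -9.99983783e-01 -8.19501013e-04]
 [-9.99984020e-01 -5.63613106e-03  4.40159692e-04]
 [-4.44771369e-04  8.17007279e-04 -9.99999567e-01]]
```

View pics/s12.png

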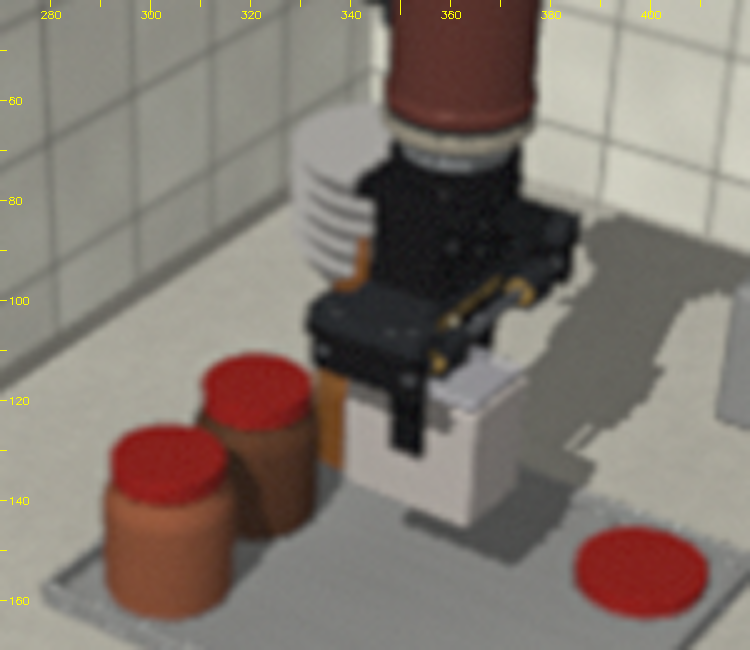

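Request:
step_arm --pt "0 -20 -2 0 0.3" --pt "0 -34 -3 0 0" --pt "0 -36 -3 0 0" --pt "0 -36 -3 0 0" --pt "0 -36 -3 0 0"

```text
t: 18.87
tool_pos: [0.5652, -0.1145, 0.1532]
ee_rot: [[-0.001, -1.0, -0.0], [-1.0, 0.001, 0.0], [-0.0, 0.0, -1.0]]
force: [0.4, 0.8, -3.2]
finger_gap: 0.0593
```

Request:
step_arm --pt "0 -36 -3 0 0" --pt "0 -36 -3 0 0" --pt "0 -36 -3 0 0" --pt "0 -36 -3 0 0" --pt "0 -36 -3 0 0"

```text
t: 19.28
tool_pos: [0.5809, 0.0656, 0.1534]
ee_rot: [[-0.001, -1.0, 0.0], [-1.0, 0.001, -0.0], [0.0, -0.0, -1.0]]
force: [0.8, -0.5, -4.9]
finger_gap: 0.0598
```

Request:
step_arm --pt "0 -30 -2 0 0" --pt "0 -13 0 0 0" --pt "0 0 0 0 0" --pt "0 0 0 0 0"

```text
t: 19.62
tool_pos: [0.583, 0.1075, 0.1531]
ee_rot: [[-0.0, -1.0, -0.0], [-1.0, 0.0, -0.0], [0.0, 0.0, -1.0]]
force: [0.6, -0.8, -4.6]
finger_gap: 0.0596
```

```bash
python3 - <<'E'
from h import *
s=grab("side");t=grab("top")
crop(s["image"],190,120,150,150,5,"s13")
crop(t["image"],220,100,140,130,5,"t13")
x=env.read_state();print(x["tool_pos"],x["force"],x["finger_gap"],x["ee_rot"])
E
```

```text
[0.58335825 0.10521539 0.15305844] [ 0.15552019 -0.35400044 -4.40330462] 0.05976710627772997 [[-4.29509009e-03 -9.99990718e-01 -3.41905736e-04]
 [-9.99990360e-01  4.29539987e-03 -9.10517218e-04]
 [ 9.11977388e-04  3.37991687e-04 -9.99999527e-01]]
```

View pics/s13.png

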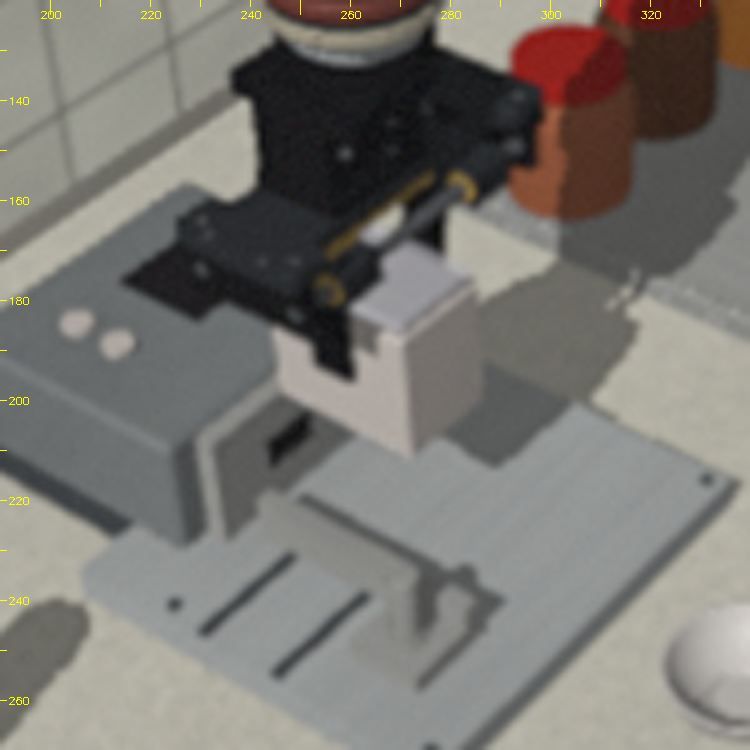

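Request:
step_arm --pt "0 0 0 15 -0.2" --pt "0 0 0 20 0" --pt "0 0 0 20 0" --pt "0 0 0 15 0" --pt "0 0 0 5 0"

```text
t: 20.13
tool_pos: [0.5819, 0.1044, 0.0757]
ee_rot: [[-0.002, -1.0, -0.004], [-1.0, 0.002, -0.001], [0.001, 0.004, -1.0]]
force: [-0.4, -0.1, -5.3]
finger_gap: 0.0597
```

Request:
step_arm --pt "0 0 0 0 0" --pt "0 0 0 1 0" --pt "0 0 0 1 0" --pt "0 0 0 1 0" --pt "0 0 0 0 0"

```text
t: 20.55
tool_pos: [0.5837, 0.1069, 0.076]
ee_rot: [[-0.0, -1.0, 0.001], [-1.0, 0.0, 0.0], [-0.0, -0.001, -1.0]]
force: [0.6, -0.4, -3.9]
finger_gap: 0.0596
```

```bash
python3 - <<'E'
from h import *
s=grab("side");t=grab("top")
crop(s["image"],190,140,130,120,5,"s14")
crop(t["image"],220,100,140,130,5,"t14")
x=env.read_state();print(x["tool_pos"],x["force"],x["finger_gap"],x["ee_rot"])
E
```

```text
[0.58352209 0.10699756 0.07578828] [-0.80349385  0.00842076 -3.79391317] 0.05977557416968326 [[-2.64023774e-04 -9.99999677e-01  7.58527417e-04]
 [-9.99999963e-01  2.64073909e-04  6.59967500e-05]
 [-6.61970360e-05 -7.58509964e-04 -9.99999710e-01]]
```

View pics/s14.png

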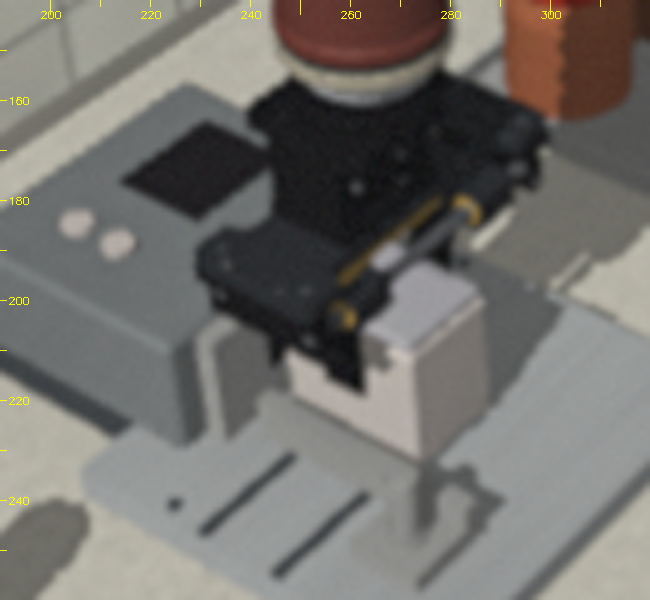

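View pics/t14.png

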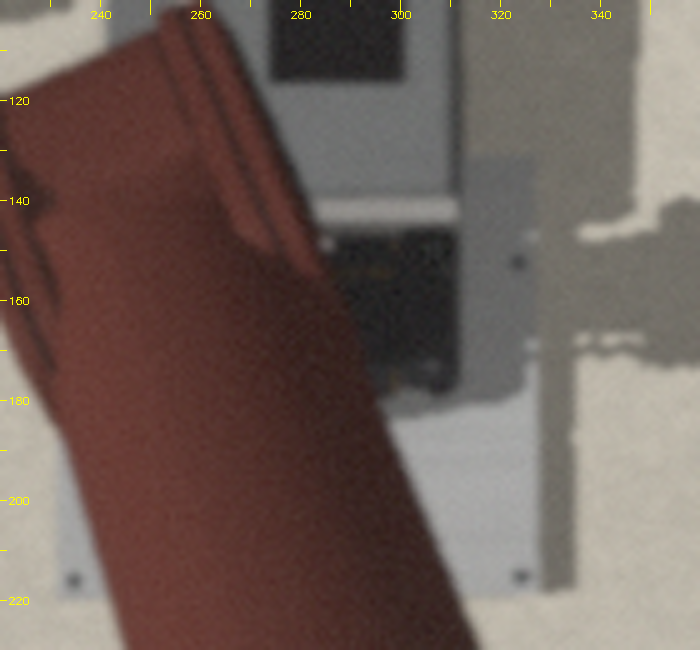

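Request:
step_arm --pt "0 0 0 2 0" --pt "0 0 0 2 0" --pt "0 0 0 1 0" --pt "0 0 0 0 0"

```text
t: 20.98
tool_pos: [0.583, 0.1069, 0.0698]
ee_rot: [[-0.0, -1.0, -0.001], [-1.0, 0.0, -0.0], [0.0, 0.001, -1.0]]
force: [0.7, -0.3, -5.5]
finger_gap: 0.0598
```

Request:
step_arm --pt "0 0 0 1 0" --pt "0 0 0 1 0" --pt "0 0 0 0 0"

```text
t: 21.23
tool_pos: [0.5832, 0.1069, 0.0696]
ee_rot: [[-0.0, -1.0, -0.0], [-1.0, 0.0, -0.0], [0.0, 0.0, -1.0]]
force: [-7.1, -1.8, 10.9]
finger_gap: 0.0599
```

Request:
step_arm --pt "0 0 0 -0.8 0" --pt "0 -3 -3 0 0" --pt "0 -3 -3 0 0" --pt "0 -3 -3 0 0" --pt "0 0 0 0 0"

```text
t: 21.65
tool_pos: [0.5932, 0.116, 0.0697]
ee_rot: [[-0.0, -1.0, 0.001], [-1.0, 0.0, -0.0], [0.0, -0.001, -1.0]]
force: [-0.3, -1.3, 3.9]
finger_gap: 0.0594
```

Request:
step_arm --pt "0 -1 -1 0 0" --pt "0 -1 -1 0 0" --pt "0 -1 -1 0 0" --pt "0 0 0 0 0"

```text
t: 21.98
tool_pos: [0.5942, 0.117, 0.0697]
ee_rot: [[-0.001, -1.0, -0.003], [-1.0, 0.001, -0.003], [0.003, 0.003, -1.0]]
force: [-10.6, -8.2, 13.1]
finger_gap: 0.0599
```

Request:
step_arm --pt "0 0 0 -1 0" --pt "0 0 0 0 0" --pt "0 0 0 0 0"

```text
t: 22.23
tool_pos: [0.5942, 0.1181, 0.0697]
ee_rot: [[-0.001, -1.0, -0.002], [-1.0, 0.001, -0.001], [0.001, 0.002, -1.0]]
force: [-5.5, -3.7, 2.4]
finger_gap: 0.0594
```

```bash
python3 - <<'E'
from h import *
s=grab("side");t=grab("top")
crop(s["image"],200,170,110,90,7,"s15")
x=env.read_state();print(x["tool_pos"],x["force"],x["wrist_torque"],x["ee_rot"])
E
```

```text
[0.59420054 0.1180702  0.06968866] [-5.26959881 -3.7619427   2.52246531] [-0.74126566  1.25190993  0.06304064] [[-7.49817494e-04 -9.99997010e-01 -2.32752097e-03]
 [-9.99998886e-01  7.52818653e-04 -1.28881476e-03]
 [ 1.29056311e-03  2.32655200e-03 -9.99996461e-01]]
```

View pics/s15.png

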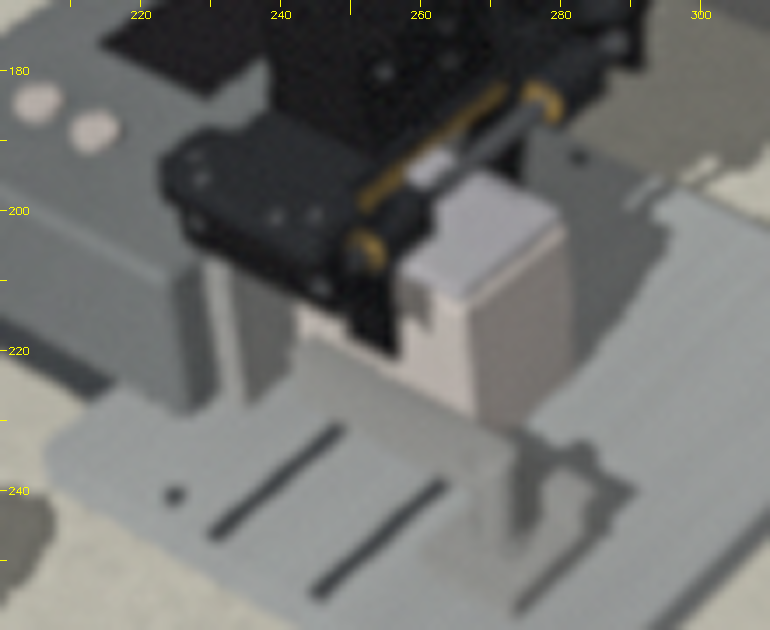

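Request:
step_arm --pt "0 -1 0 -0.3 0" --pt "0 -1 0 0 0" --pt "0 0 0 0 0"

```text
t: 22.58
tool_pos: [0.5942, 0.1202, 0.0697]
ee_rot: [[-0.001, -1.0, -0.002], [-1.0, 0.001, -0.001], [0.001, 0.002, -1.0]]
force: [-4.5, -3.0, 0.4]
finger_gap: 0.0597
```

Request:
step_arm --pt "0 -1 0 0 0" --pt "0 -1 0 0 0" --pt "0 0 0 0 0"

```text
t: 22.83
tool_pos: [0.5942, 0.1216, 0.0697]
ee_rot: [[-0.001, -1.0, -0.003], [-1.0, 0.001, -0.002], [0.002, 0.003, -1.0]]
force: [-4.7, -5.4, 1.1]
finger_gap: 0.0602
```

Request:
step_arm --pt "0 -1 0 0 0" --pt "0 -1 0 0 0" --pt "0 0 0 0 0"

```text
t: 23.08
tool_pos: [0.5942, 0.1228, 0.0698]
ee_rot: [[-0.001, -1.0, -0.003], [-1.0, 0.001, -0.003], [0.003, 0.003, -1.0]]
force: [-5.9, -6.6, 1.9]
finger_gap: 0.0596
```

Request:
step_arm --pt "0 0 -1 0 0" --pt "0 0 -1 0 0" --pt "0 0 0 0 0"

```text
t: 23.33
tool_pos: [0.5943, 0.1227, 0.0697]
ee_rot: [[-0.001, -1.0, -0.007], [-1.0, 0.001, -0.004], [0.004, 0.007, -1.0]]
force: [-16.3, -7.7, 9.9]
finger_gap: 0.0598
```

Request:
step_arm --pt "0 -1 0 -0.7 0" --pt "0 -1 0 0 0" --pt "0 0 0 0 0"

```text
t: 23.58
tool_pos: [0.5942, 0.1232, 0.0698]
ee_rot: [[-0.002, -1.0, -0.007], [-1.0, 0.002, -0.006], [0.006, 0.007, -1.0]]
force: [-14.8, -11.9, 6.4]
finger_gap: 0.0598
```

```bash
python3 - <<'E'
from h import *
s=grab("side");t=grab("top")
crop(s["image"],210,180,90,80,8,"s16")
x=env.read_state();print(x["tool_pos"],x["force"],x["wrist_torque"],x["ee_rot"],x["finger_gap"])
print(onz(t,[(0,0)],.048)[0])
E
```

```text
[0.59422633 0.12314913 0.0697792 ] [-13.75672879 -11.5220325    6.08928372] [-2.59292345  2.86039178  0.14048942] [[-0.00205986 -0.99997267 -0.00709983]
 [-0.99998265  0.00209896 -0.00550398]
 [ 0.00551873  0.00708837 -0.99995965]] 0.05977710881806671
[1.04283942 0.84160292 0.048     ]
```

View pics/s16.png

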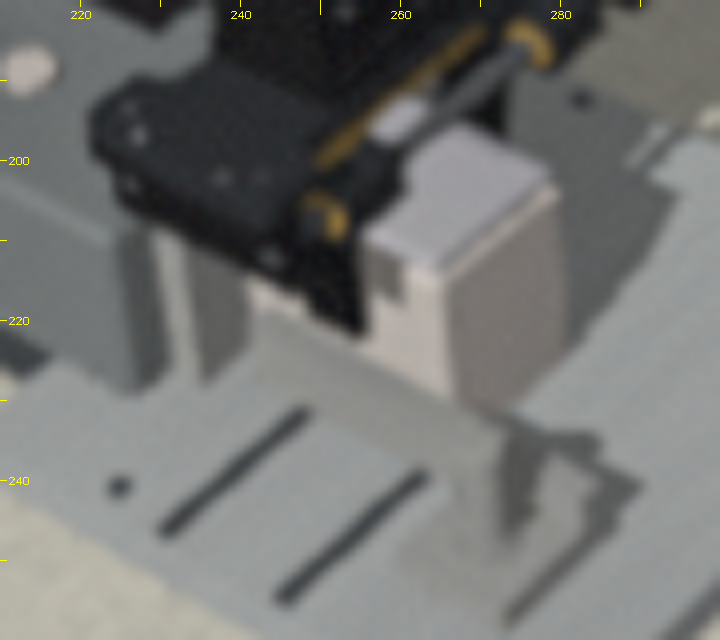

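```bash
python3 - <<'E'
from h import *
s=grab("side")
d=s
for nm,P in dict(top_y150=[.552,.1505,.106],top_y152=[.552,.1525,.106],topfar=[.552,.0905,.106],botfar=[.552,.0905,.02],fence_in_end=[.490,.1505,.048],fence_in_52=[.490,.1525,.048],nearface_fence=[.552,.1505,.048]).items(): print(nm,proj(d,[P]).round(1))
def st(im,lo,hi): return np.clip((im.astype(float)-lo)/(hi-lo)*255,0,255).astype(np.uint8)
crop(st(s["image"],60,210),240,195,50,45,15,"s17")
E
```

```text
top_y150 [[265.2 212.4]]
top_y152 [[264.6 212.9]]
topfar [[280.2 199.6]]
botfar [[281.7 223.8]]
fence_in_end [[285.6 239.1]]
fence_in_52 [[285.1 239.6]]
nearface_fence [[266.7 229. ]]
```

View pics/s17.png

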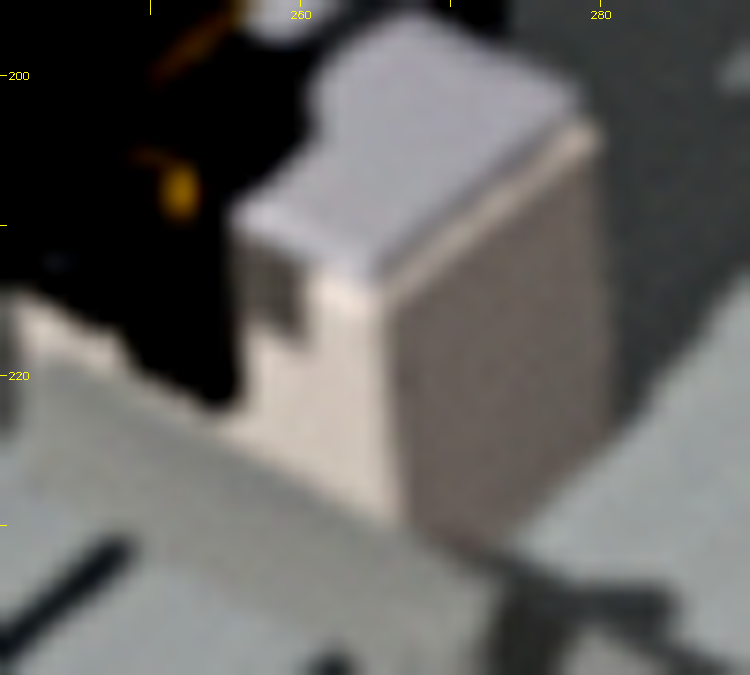

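Request:
step_arm --pt "0 -1 0 0 0" --pt "0 -1 0 0 0" --pt "0 0 0 0 0" --pt "0 0 0 0 0" --pt "0 0 0 0 0"

```text
t: 24.15
tool_pos: [0.5942, 0.1236, 0.0698]
ee_rot: [[-0.003, -1.0, -0.007], [-1.0, 0.003, -0.007], [0.007, 0.007, -1.0]]
force: [-14.9, -14.7, 9.0]
finger_gap: 0.0598
```

```bash
python3 - <<'E'
from h import *
s=grab("side");t=grab("top")
crop(t["image"],220,100,140,130,5,"t18");crop(s["image"],180,160,190,140,4,"s18")
x=env.read_state();print(x["t"],x["tool_pos"],x["force"],x["wrist_torque"],x["ee_rot"],x["finger_gap"])
E
```

```text
24.25 [0.59424671 0.12358456 0.06986512] [-13.94123805 -15.95578946   8.63829158] [-3.6359839   3.04075693  0.29089105] [[-0.00290588 -0.99996817 -0.00743116]
 [-0.99996809  0.00296101 -0.00741915]
 [ 0.00744092  0.00740936 -0.99994487]] 0.05948043353357334
```

View pics/s18.png

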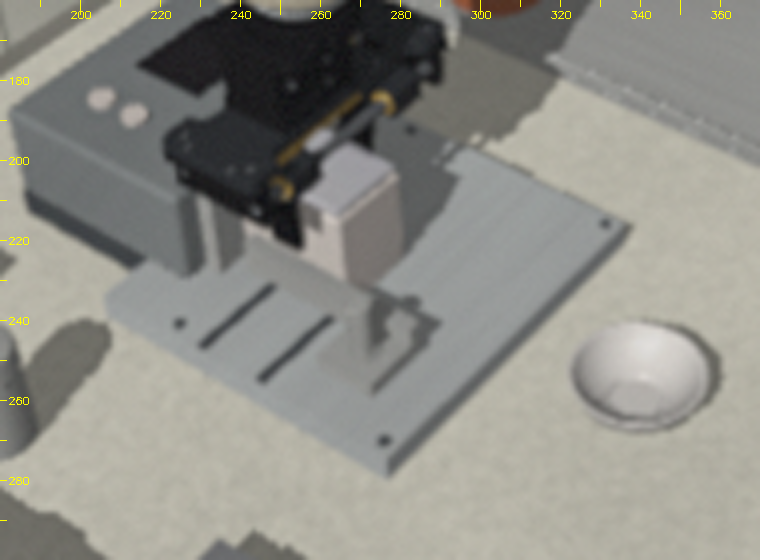

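View pics/t18.png

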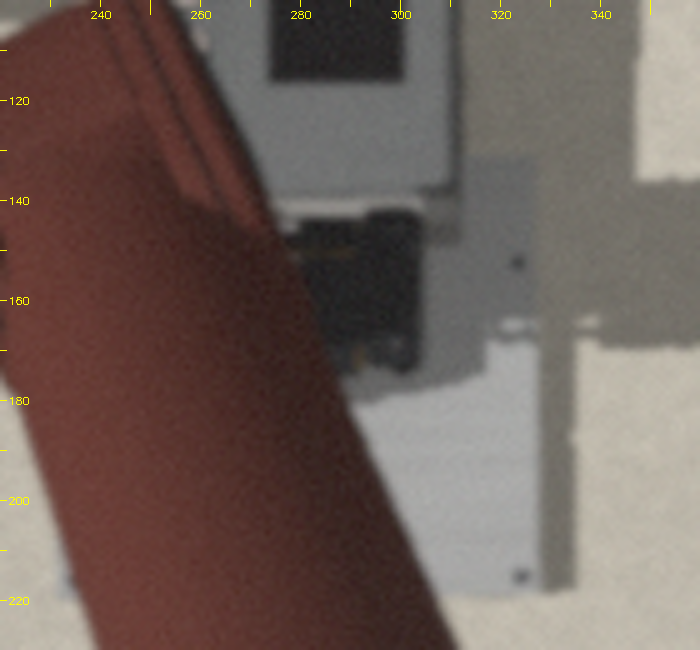

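```bash
python3 - <<'E'
from h import *
import pickle;s0,_=pickle.load(open("pinned.pkl","rb"));s=grab("side")
g=lambda d,a,b,c,e:cv2.cvtColor(d["image"],cv2.COLOR_RGB2GRAY)[b:e,a:c].astype(np.float32)
for nm,r in dict(lugpin=(255,232,292,262),plate=(205,232,250,262)).items():
    w=cv2.createHanningWindow((r[2]-r[0],r[3]-r[1]),cv2.CV_32F)
    print(nm,cv2.phaseCorrelate(g(s0,*r),g(s,*r),w))
print("px for +1mm y",(proj(s,[[.512,.1815,.045]])-proj(s,[[.512,.1805,.045]])))
E
```

```text
lugpin ((-0.4063090905028339, 0.3329199154773459), 1.029007333914439)
plate ((0.5343713385773299, -0.2235254607549617), 0.8493175783863774)
px for +1mm y [[-0.25411484  0.23446608]]
```

```bash
python3 - <<'E'
from rig import env
x=env.read_state();print(x["t"],x["tool_pos"],x["force"],x["finger_gap"])
print(env.finish_job())
E
```

```text
24.3 [0.59423988 0.12356662 0.06985425] [-15.10540346 -15.97203573   8.10414145] 0.05983400001523622
the job is handed in; nothing more can be done
None
```

I handed the job in at about 24 s. The fence was pushed in to its end stop and the pin was seated. The tub was on the plate, still gripped and pressed into the corner.

- **Fence:** I pushed it in on the lug's outer face rather than the fence's middle, because the gripper body would have overhung the coder there. At the stop the push read about 19 N.
- **Pin:** It went through the lug into the base plate with no side load. It seated with the tool 48.4 mm above the counter, where 48.5 mm was expected with the collar on the lug, and the push down read 12 N. After release, the side view showed it upright in the lug.
- **Tub:** At hand-in the stop face pushed back with about 15 N and the fence with about 16 N. The plate pushed up with about 8 N. The jaws were 59.8 mm apart on the 60 mm wide tub.
- **Other items:** I didn't touch the other kitchen things. I took no full picture at the end to check each one.

**Small disagreements:**
- **Fence side:** The tub came to rest about 3 mm further towards the fence than I had calculated. Comparing pictures suggests the fence and pin shifted about 1.5 mm under the push, which matches the pin's play in its holes. The rest is within my measuring error.
- **Lean:** Under the push the tool tilted about 0.4° towards each stop and turned about 0.2°.
- **View of the stop face:** The arm hid the tub from the top camera. Contact with the stop face therefore rests on the force and on x staying put while I pushed, not on a picture.

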